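# Load the water-test carrier

### The job

Get the water-test carrier ready to go: lift the white sample tube off its wooden rest and press it down into the carrier's two spring clips until both have snapped over it (either way round, roughly centred), and stand the brown dropper bottle upright in the carrier's round cup. Leave the jar and the white cap where they are.

Things in the scene. Friction and masses are not known exactly. Their poses are not given: they have to be found in the camera images.
- tube_centre (a point): Centre of the white plastic sample tube: 140 mm long in all, body 16 mm in diameter, round end at -x, black screw cap at +x (21 mm in diameter, x = 50 to 70 mm). x runs along the tube; it may roll about x. 20 to 45 g. Starts lying level in the V notches of the wooden rest, its axis 46 mm above the bench.
- tube_rest: Fixed light wooden rest, origin under its centre, foot 100 (x) x 44 (y) x 10 mm. Two uprights with V notches at x = -35 and +35 mm, each 12 mm thick (x), 36 mm wide (y), about 50 mm high. The tube lies along the rest's x, centred to 8 mm; take it from above between the uprights (58 mm apart, 36 mm of free air below the tube's axis).
- carrier: Grey plate 140 (x) x 120 (y) x 10 mm, fixed to the bench, origin under its centre, z up. The round cup stands on it at x = -40 mm; two steel spring clips stand on pillars at x = +50 mm, y = -33 and +33 mm, each 10 mm wide along y, 29 mm across x, their tops 69 mm above the bench.
- clip_seat (a point): Midway between the two clips, on the axis of a seated tube, 52 mm above the bench, 42 mm above the plate. Axes as the carrier: y along the seated tube, x across. Each clip has two sprung leaves; the flared mouth (24 mm wide, top 17 mm above this point) narrows to 11.6 mm at the lips, 6.5 mm above it. Pushing straight down until the tube's axis is at this point snaps both (8 to 15 N for the pair).
- bottle_centre (a point): Centre of the brown dropper bottle, half-way up (44 mm above its foot): body 27 mm in diameter and 56 mm high, black dropper top above it, 88 mm high in all, 28 to 56 g. Starts upright on the bench; z is its upright axis.
- cup_floor (a point): Centre of the inner floor of the carrier's round cup, 12 mm above the bench. Inner diameter 31 mm, outer 38 mm, rim 14 mm above this floor. 90 mm from clip_seat towards -x of the carrier; same axes. The bottle stands on this floor.
- jar: Bystander: jar with a screw lid, 70 mm in diameter and 84 mm high, origin under its centre.
- white_cap: Bystander: small white bottle cap, 38 mm in diameter and 15 mm high, origin under its centre.

How it is judged:
At the end, for the whole second after the job is handed in: Tube in both clips: centre within 3 mm of clip_seat across and in height, within 15 mm along, axis within 0.06 rad of the clips' line, either way round. Bottle upright (0.08 rad) on the cup floor, within 4 mm of the cup's axis and 3 mm in height. Both released and at rest (x of tube_centre in the frame of clip_seat between -0.003 and 0.003 m and y of tube_centre in the frame of clip_seat between -0.015 and 0.015 m and z of tube_centre in the frame of clip_seat between -0.003 and 0.003 m and angle between the x axis of tube_centre and the y axis of clip_seat, either way round below 0.06 rad and horizontal distance between bottle_centre and cup_floor below 0.004 m and z of bottle_centre in the frame of cup_floor between 0.041 and 0.047 m and angle between bottle_centre's own z axis and vertical below 0.08 rad and linear speed of each of tube, bottle below 0.02 m/s); the robot touches nothing.
It fails at once if the jar is pushed more than 30 mm from its place (distance of jar from where it was at the start of the episode above 0.03 m).
It fails at once if the white cap is pushed more than 30 mm from its place (distance of white_cap from where it was at the start of the episode above 0.03 m).
It also fails if it takes over 53 s, if anything falls off the work surface, if the arm or the gripper's body presses on something with over 40 N, if the wrist force passes 120 N, or if a joint passes its speed limit or range.

### The arm

A 6-joint arm with a two-finger parallel gripper is mounted at the origin on the work surface; the furniture and walls round the work are solid. World frame = base frame: x ahead of the robot, y to its left, z up, the work surface at z = 0. Lengths are in m, angles in rad, forces in N, time in s.
With the tool pointing down it reaches from about 0.4 to 0.825 m from the base axis. Payload 7 kg.
Tool frame: the origin (TCP) lies at the centre of the arm's flange, where the gripper is bolted on; the fingertips stand 178 mm ahead of it and the grasp point (between the pads) lies 159 mm ahead of it; x points along the fingers, y is the direction in which the jaws open and shut, and the axes are right-handed (so a half turn about x gives the same grasp; the last joint's range is limited). The gripper opens to 88 mm and grips with 3 to 60 N. Pads are 19 mm wide; open, the fingers measure 130 mm over their backs; the gripper's body (78 mm by 193 mm) begins 47 mm behind the grasp point.
Start: joints at [0.288, 0.359, 0.012, 0, -1.224, -0.288], TCP at [0.675, -0, 0.405] pointing down, gripper open.
Joint ranges: [-3.07, 3.07], [-1.43, 2.12], [-1.02, 1.25], [-3.03, 1.67], [-3.05, -0], [-3.03, 3.03]. Speed limits (rad/s): [2.39, 2.39, 3.01, 3.14, 3.14, 3.14].

### API

Orientations are given as [roll, pitch, yaw] about the fixed x, y, z axes, in that order (R = Rz(yaw) Ry(pitch) Rx(roll)).
In Python, from station import status, viewer, arm gives the robot as it stands. The module is installed in compiled form; this text tells all that it offers.
- The arm moves only by the tool apply_moves, never from a script. Its argument "commands" is a list of rows, each an object of numbers: "dx", "dy", "dz": the shift along the world's x, y, z in mm; "spin": the turn about the world's z in degrees; "hand": the closure, from 0 (fully open) to 1 (shut). A call has exactly 5 rows; each row shifts and turns the commanded pose from where the row before left it; what a row does not reach is not made up. A row lasts 1/8 s, in which the tool goes at most 62.5 mm and 10.7 degrees, less where a joint would pass 70% of its speed; a pose out of reach is approached as far as the arm can. A call is refused whole if a number of a shift passes 62.5 or a number of a turn 10.7, either way. A call with a gripper value outside its range is refused whole. The fingers move at their own pace and stop on an object; "grip_force" is the grip in N (left out, the last holds). Time passes only in rows, so rows that do not move let the fingers close, or fill a call up. It gives the time, the measured TCP pose, the force and the opening at its end, in the units of the state.
- status.get_state(): the state, without advancing time (a new reading comes with each control period).
- viewer.grab_frame(name): name is "scene" or "side" or "wrist"; returns the picture (384x512x3 uint8, red, green, blue); there is no depth.
- viewer.camera_info(name): a dict with "fx", "fy", "cx", "cy" (pixels), "D" ([k1, k2, p1, p2, k3] as OpenCV has them; the pictures are not rectified), "eye" and "attitude" of the camera in the world; the wrist camera has in their place "T_tool_cam" (4x4, takes a point from camera to tool coordinates, whose origin is the TCP and whose axes are the tool frame's). Camera axes: x right, y up, looking along -z (the intrinsics and any distortion apply to the point x, -y, -z); pixel columns grow to the right and rows downward; lengths in m; the calibration is good to about 2 mm. A picture is of the moment at which its call begins: read the wrist's pose just before it. camera_info takes no time and is no camera call.
- arm.job_done(): hands the job in, once; it reports no verdict.
The state is a dict: "t": time; "q": joint angles; "qd": joint speeds; "joint_efforts": joint torques, N m; "eef_pos": TCP position; "ee_rot": TCP orientation; "force": force on the tool from outside, world axes, zero at the start; "moment": the same for the moment, N m; "width": finger opening in m.
Only numpy, scipy, OpenCV 4.12 (cv2) and the standard library are available. Lean on these libraries where they do the work, as an engineer would, in place of code of your own. Each camera call takes 0.05 s, during which the arm holds its last target.

## Working session

There is one attempt and no reset: what is moved stays moved. The work goes in short steps, Python scripts to look and compute and a tool call to move; the robot and the scene stay as the last step left them, time stands still between calls to the robot, and variables do not carry over. Pictures are saved under pics/ and viewed, and the job is handed in when it is done.

Besides the shell and the picture viewer there is one more tool, called as name(argument=value, ...) on one line, values as JSON. apply_moves: Moves the arm, as the interface text tells. Its arguments: {"type":"object","properties":{"commands":{"type":"array","items":{"type":"object","properties":{"dx":{"type":"number"},"dy":{"type":"number"},"dz":{"type":"number"},"spin":{"type":"number"},"hand":{"type":"number"}}}},"grip_force":{"type":"number"}},"required":["commands"]}

```bash
mkdir -p pics; ls
python3 - <<'E'
from station import status, viewer
import cv2
s=status.get_state();print(s)
for n in ("scene","side","wrist"):
    im=viewer.grab_frame(n);cv2.imwrite(f"pics/{n}0.png",im[:,:,::-1]);print(n,viewer.camera_info(n))
E
```

```text
pics
{'t': 0.0, 'q': array([ 2.88098092e-01,  3.59393175e-01,  1.10343593e-02, -4.01368120e-04,
       -1.22409735e+00, -2.88085362e-01]), 'qd': array([ 7.56692044e-05, -8.82401430e-05,  3.94907564e-04, -9.78651870e-04,
       -1.53214995e-04,  2.91050956e-04]), 'joint_efforts': array([-8.00930356e-04, -5.82726967e+01,  2.93058443e+01,  6.99745238e+00,
        6.93249181e-03, -2.06530804e-04]), 'eef_pos': array([6.74791654e-01, 3.66579213e-06, 4.03698475e-01]), 'ee_rot': array([ 1.63539531,  1.56909413, -3.07711764]), 'force': array([-0.43874223,  0.19935278, -0.51726921]), 'moment': array([-0.00686975, -0.02811012,  0.04232139]), 'width': 0.08758544292165309}
scene {'fx': 450.05299248361314, 'fy': 450.05299248361314, 'cx': 254.20439750927397, 'cy': 192.43252532739353, 'D': array([-0.11539215,  0.        ,  0.        ,  0.        ,  0.        ]), 'eye': array([ 0.15500444, -0.66834495,  0.60849814]), 'attitude': array([ 0.96263228, -0.01145714, -0.45620869])}
side {'fx': 398.6834426074758, 'fy': 398.6834426074758, 'cx': 256.7522624670642, 'cy': 186.00989366796333, 'D': array([-0.1125291,  0.       ,  0.       ,  0.       ,  0.       ]), 'eye': array([0.14706355, 0.79343659, 0.42239599]), 'attitude': array([ 1.16192644, -0.00790104, -2.70790858])}
wrist {'fx': 274.9232453516681, 'fy': 274.9232453516681, 'cx': 255.87618529929617, 'cy': 188.42821853410246, 'D': array([-0.00184879,  0.        ,  0.        ,  0.        ,  0.        ]), 'T_tool_cam': array([[ 3.49784955e-04,  2.54225593e-01, -9.67144884e-01,
         2.01369872e-02],
       [ 9.99999656e-01, -8.15780445e-04,  1.47229821e-04,
        -7.79878894e-04],
       [-7.51548295e-04, -9.67144603e-01, -2.54225791e-01,
        -6.87829583e-02],
       [ 0.00000000e+00,  0.00000000e+00,  0.00000000e+00,
         1.00000000e+00]])}
```

View pics/scene0.png

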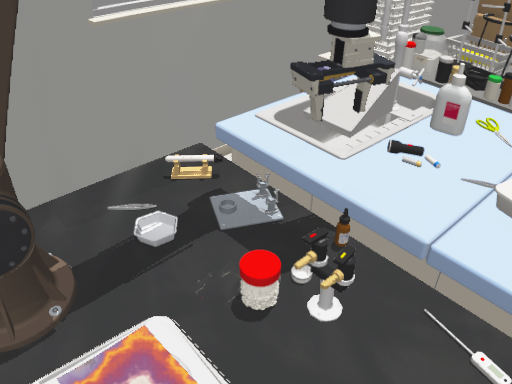

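View pics/side0.png

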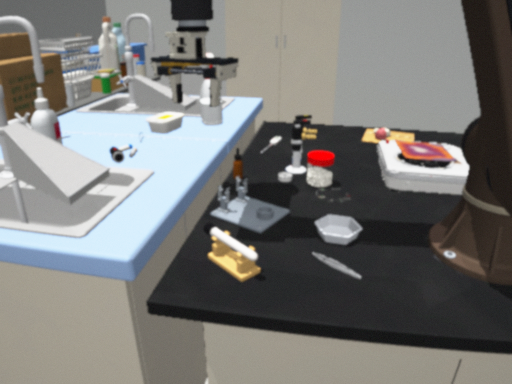

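View pics/wrist0.png

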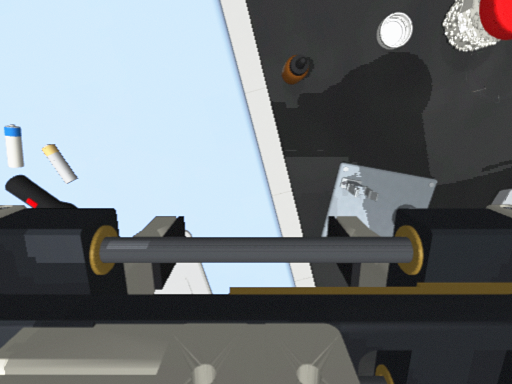

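```bash
cat > h.py <<'E'
import numpy as np, cv2
from scipy.spatial.transform import Rotation as R
from station import viewer, status
def cam(n, s=None):
    c=viewer.camera_info(n)
    K=np.array([[c['fx'],0,c['cx']],[0,c['fy'],c['cy']],[0,0,1.]])
    if n=='wrist':
        T=np.eye(4);T[:3,:3]=R.from_euler('xyz',s['ee_rot']).as_matrix();T[:3,3]=s['eef_pos']
        T=T@c['T_tool_cam'];Rm,e=T[:3,:3],T[:3,3]
    else: Rm,e=R.from_euler('xyz',c['attitude']).as_matrix(),np.array(c['eye'])
    return K,np.array(c['D']),Rm,e
def ray(C,px):
    K,D,Rm,e=C
    u=cv2.undistortPoints(np.array(px,float).reshape(-1,1,2),K,D).reshape(-1,2)
    d=np.c_[u[:,0],-u[:,1],-np.ones(len(u))]@Rm.T
    return e,d/np.linalg.norm(d,axis=1)[:,None]
def plane(C,px,z):
    e,d=ray(C,px); return e+d*((z-e[2])/d[:,2])[:,None]
def tri(rays):
    A=np.zeros((3,3));b=np.zeros(3)
    for e,d in rays:
        P=np.eye(3)-np.outer(d,d);A+=P;b+=P@e
    x=np.linalg.solve(A,b)
    return x,[np.linalg.norm((np.eye(3)-np.outer(d,d))@(x-e)) for e,d in rays]
def proj(C,X):
    K,D,Rm,e=C
    p=(np.atleast_2d(X)-e)@Rm; p=np.c_[p[:,0],-p[:,1],-p[:,2]]
    return cv2.projectPoints(p,np.zeros(3),np.zeros(3),K,D)[0].reshape(-1,2)
def crop(n,x0,y0,x1,y1,f,out):
    im=cv2.imread(f'pics/{n}.png')[y0:y1,x0:x1]
    cv2.imwrite(f'pics/{out}.png',cv2.resize(im,None,fx=f,fy=f,interpolation=cv2.INTER_CUBIC))
E
python3 - <<'E'
from h import *
crop('scene0',150,140,370,330,3.6,'sc')
crop('side0',195,135,345,285,4,'sd')
c,s=cam('scene'),cam('side')
print(plane(c,[[260,300],[301,278],[343,245],[245,208],[192,172],[230,135]],0).round(3))
print(plane(s,[[320,185],[286,180],[238,176],[252,214],[234,260],[265,130],[180,310]],0).round(3))
E
```

```text
[[ 0.409 -0.19   0.   ]
 [ 0.502 -0.175  0.   ]
 [ 0.628 -0.133  0.   ]
 [ 0.501  0.067  0.   ]
 [ 0.444  0.262  0.   ]
 [ 0.611  0.405  0.   ]]
[[ 0.403 -0.173  0.   ]
 [ 0.498 -0.166  0.   ]
 [ 0.631 -0.134  0.   ]
 [ 0.496  0.059  0.   ]
 [ 0.446  0.242  0.   ]
 [ 0.759 -0.613  0.   ]
 [ 0.457  0.402  0.   ]]
```

View pics/sc.png

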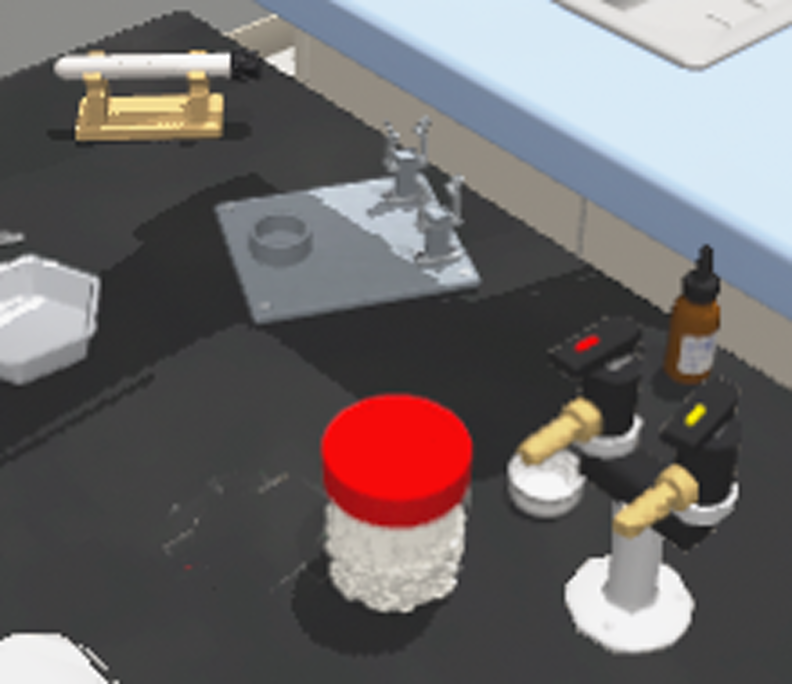

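View pics/sd.png

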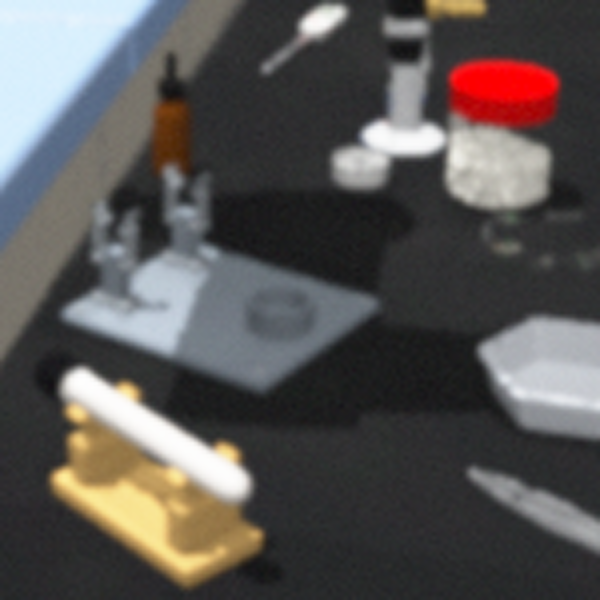

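Run:
```python
from h import *
c,s=cam('scene'),cam('side')
s0=dict(ee_rot=[1.63539531,1.56909413,-3.07711764],eef_pos=[.674791654,0,.403698475]);w=cam('wrist',s0)
def t2(a,b): 
    e1,d1=ray(c,[a]);e2,d2=ray(s,[b]);return tri([(e1,d1[0]),(e2,d2[0])])
f=lambda p:(150+p[0]/3.6,140+p[1]/3.6)
g=lambda p:(195+p[0]/4,135+p[1]/4)
# bench corner; edge line plane intersect
def pl(C,p,q):
    e,d=ray(C,[p,q]);n=np.cross(d[0],d[1]);return n/np.linalg.norm(n),e
n1,e1=pl(c,f((300,38)),f((700,257)));n2,e2=pl(s,g((0,203)),g((140,0)))
d=np.cross(n1,n2);d/=np.linalg.norm(d);
X=np.linalg.lstsq(np.array([n1,n2,[0,1,0]]),np.array([n1@e1,n2@e2,0]),rcond=None)[0];print('edge',X,d)
print('tip',t2(f((706,250)),g((169,58))))
print('bottlefoot',t2(f((690,378)),g((172,170))))
print('tube round end',t2(f((63,68)),g((235,482))), 'capend',t2(f((247,67)),g((53,375))))
print('clips far',t2(f((407,170)),g((115,250))))
print('plate corners',t2(f((218,205)),g((265,388))),t2(f((258,320)),g((378,302))),t2(f((480,283)),g((215,250))))
print('cup rim',t2(f((280,228)),g((282,300))))
print('tap', t2(f((630,340)),g((405,40))))
```

```text
edge [ 7.11446496e-01 -1.00613962e-16 -2.21544608e-02] [-0.29150569  0.95649849 -0.01162221]
tip (array([ 0.62808712, -0.12340389,  0.08322225]), [np.float64(0.0012534610185304113), np.float64(0.0012534610185304454)])
bottlefoot (array([ 0.62814858, -0.12888499, -0.00262439]), [np.float64(0.0006617364126845121), np.float64(0.000661736412684506)])
tube round end (array([0.388671  , 0.27528656, 0.0456412 ]), [np.float64(0.0007488176854098857), np.float64(0.0007488176854097544)]) capend (array([0.50588603, 0.22806395, 0.04344111]), [np.float64(0.0022278307427536495), np.float64(0.0022278307427535575)])
clips far (array([0.55418641, 0.07975568, 0.03623527]), [np.float64(0.0032457033403265104), np.float64(0.0032457033403263426)])
plate corners (array([0.44139315, 0.13151389, 0.00535696]), [np.float64(0.0019916534185556176), np.float64(0.001991653418555744)]) (array([0.42124551, 0.01460466, 0.00554812]), [np.float64(0.0005862790775813833), np.float64(0.0005862790775814955)]) (array([ 0.54664957, -0.01589013,  0.00574769]), [np.float64(0.007854722916395426), np.float64(0.007854722916395539)])
cup rim (array([0.45876381, 0.06892712, 0.02383562]), [np.float64(0.001138363239700859), np.float64(0.001138363239700802)])
tap (array([ 0.5046799 , -0.2045149 ,  0.10595356]), [np.float64(0.0227939751850721), np.float64(0.02279397518507212)])
```

apply_moves(commands=[{"dx": -40,"dy": 40},{"dx": -40,"dy": 40},{"dx": -40,"dy": 40},{"dx": -40,"dy": 40},{"dx": 0,"dy": 0}])

```text
invalid input at $.commands[0]: expected keys dx, dy, dz, spin, hand
```

```bash
cat > snap.py <<'E'
import sys,json
from h import *
n=sys.argv[1]
s=status.get_state()
im=viewer.grab_frame('wrist');cv2.imwrite(f'pics/{n}.png',im[:,:,::-1])
json.dump({k:np.array(s[k]).tolist() for k in('t','q','qd','eef_pos','ee_rot','force','width')},open(f'pics/{n}.json','w'))
print({k:np.round(s[k],4) for k in('t','eef_pos','ee_rot','force','width')},np.abs(s['qd']).max())
E
python3 snap.py w1
```

```text
{'t': np.float64(0.15), 'eef_pos': array([0.6749, 0.    , 0.404 ]), 'ee_rot': array([ 1.6702,  1.5695, -3.0422]), 'force': array([0.084 , 1.0242, 0.3365]), 'width': np.float64(0.0878)} 0.0029738541144321783
```

View pics/w1.png

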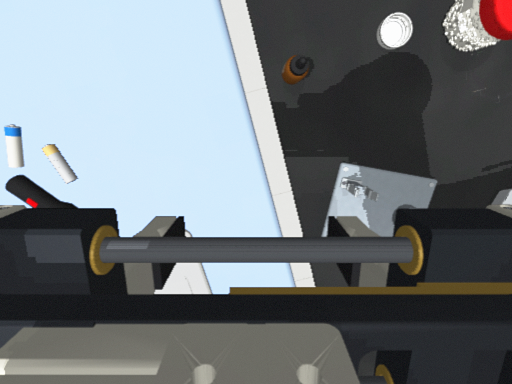

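apply_moves(commands=[{"dx": -42,"dy": 43,"dz": 0,"spin": 0,"hand": 0},{"dx": -42,"dy": 43,"dz": 0,"spin": 0,"hand": 0},{"dx": -42,"dy": 43,"dz": 0,"spin": 0,"hand": 0},{"dx": -42,"dy": 43,"dz": 0,"spin": 0,"hand": 0},{"dx": 0,"dy": 0,"dz": 0,"spin": 0,"hand": 0}])

```text
t: 0.82
eef_pos: [0.5046, 0.1742, 0.4053]
ee_rot: [-0.477, 1.57, 1.099]
force: [-0.1, 0.1, -0.1]
width: 0.0874
```

```bash
python3 snap.py w2
```

```text
{'t': np.float64(0.825), 'eef_pos': array([0.5046, 0.1742, 0.4053]), 'ee_rot': array([-0.4765,  1.5695,  1.099 ]), 'force': array([-0.0778,  0.1103, -0.0719]), 'width': np.float64(0.0874)} 0.06415883371263018
```

View pics/w2.png

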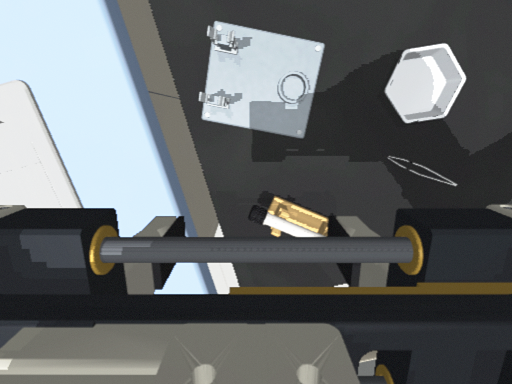

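Run:
```python
from h import *
crop('w2',190,10,340,150,4,'w2c');crop('w2',240,180,340,245,6,'w2t')
```

```text
(no output)
```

View pics/w2c.png

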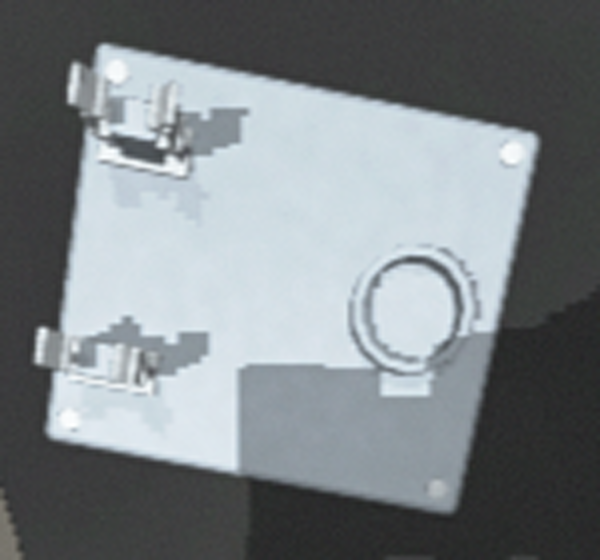

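View pics/w2t.png

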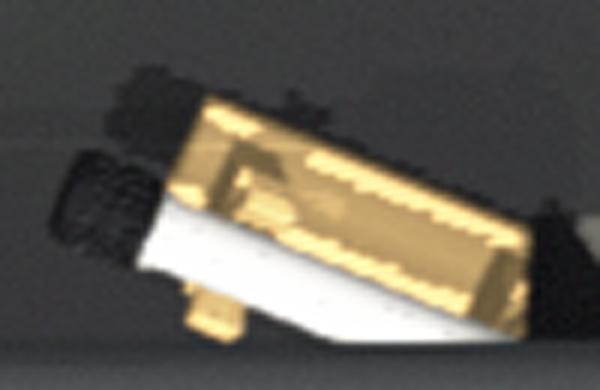

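Run:
```python
from h import *
import json
s=json.load(open('pics/w2.json'));C=cam('wrist',s)
f=lambda P:[(190+(u+.5)/4-.5,10+(v+.5)/4-.5) for u,v in P]
P=plane(C,f([(97,43),(540,133),(457,515),(45,437)]),.010)[:,:2]
print(P.round(4));c=P.mean(0)
L=[np.linalg.norm(P[i]-P[(i+1)%4])for i in range(4)];print(np.round(L,4))
# carrier +x toward clips (TL,BL side), 
x=(P[0]-P[1])+(P[3]-P[2]);ax=np.degrees(np.arctan2(x[1],x[0]))
y=(P[2]-P[1])+(P[3]-P[0]);ay=np.degrees(np.arctan2(y[1],y[0]));print(c,ax,ay)
a=np.radians((ax+ay-90)/2);X=np.array([np.cos(a),np.sin(a)])
print('yaw',np.degrees(a),'seat',c+.05*X,'cup',c-.04*X)
# ring rim at z .026: outer ellipse 
q=plane(C,f([(415,308)]),.026);print('cup rim centre',q)
print('tops', plane(C,f([(90,90),(166,105)]),.069),plane(C,f([(48,347),(124,362)]),.069))
print('cam',C[3])
# predicted seat geometry projected: leaf tops
c3=np.r_[c,0]
Y=np.array([-X[1],X[0]])
for yy in(-.033,.033):
  for xx in(.05-.0145,.05+.0145):
    for h in(-.005,.005):
      p=proj(C,np.r_[c+xx*X+(yy+h)*Y,.069])[0];print(yy,xx,((p-[190,10])*4).round())
ft=lambda P:[(240+(u+.5)/6-.5,180+(v+.5)/6-.5) for u,v in P]
# tube lower/upper edges midline: body near cap
q=plane(C,ft([(152,235),(60,190),(110,205)]),.046);print(q)
```

```text
[[ 0.5578 -0.0065]
 [ 0.4214  0.0176]
 [ 0.4413  0.1345]
 [ 0.5788  0.1098]]
[0.1385 0.1185 0.1397 0.1182]
[0.49983154 0.06382089] -10.107611797905031 80.0375424090329
yaw -10.03503469443607 seat [0.54906661 0.05510838] cup [0.46044349 0.07079091]
cup rim centre [[0.46010941 0.070445   0.026     ]]
tops [[0.55174988 0.02194887 0.069     ]
 [0.53215186 0.02535404 0.069     ]] [[0.56543219 0.08522014 0.069     ]
 [0.54476889 0.08902062 0.069     ]]
cam [0.50573677 0.10547834 0.38506412]
-0.033 0.035500000000000004 [180.  82.]
-0.033 0.035500000000000004 [173. 124.]
-0.033 0.0645 [68. 59.]
-0.033 0.0645 [ 63. 101.]
0.033 0.035500000000000004 [141. 346.]
0.033 0.035500000000000004 [135. 384.]
0.033 0.0645 [ 35. 326.]
0.033 0.0645 [ 31. 364.]
[[0.4934534  0.23614195 0.046     ]
 [0.51359508 0.22583875 0.046     ]
 [0.50270142 0.22923176 0.046     ]]
```

apply_moves(commands=[{"dx": -22,"dy": 17,"dz": 0,"spin": 10,"hand": 0},{"dx": -22,"dy": 17,"dz": 0,"spin": 10,"hand": 0},{"dx": -22,"dy": 17,"dz": 0,"spin": 10,"hand": 0},{"dx": -22,"dy": 17,"dz": 0,"spin": 10,"hand": 0},{"dx": -22,"dy": 17,"dz": 0,"spin": 10,"hand": 0}])

```text
t: 1.5
eef_pos: [0.3972, 0.2569, 0.4045]
ee_rot: [2.189, 1.57, -1.646]
force: [-0.5, -0.7, -0.0]
width: 0.0875
```

apply_moves(commands=[{"dx": -22,"dy": 17,"dz": 0,"spin": 9,"hand": 0},{"dx": -22,"dy": 17,"dz": 0,"spin": 9,"hand": 0},{"dx": 0,"dy": 0,"dz": 0,"spin": 0,"hand": 0},{"dx": 0,"dy": 0,"dz": 0,"spin": 0,"hand": 0},{"dx": 0,"dy": 0,"dz": 0,"spin": 0,"hand": 0}])

```text
t: 2.12
eef_pos: [0.3537, 0.2905, 0.4045]
ee_rot: [1.676, 1.57, -1.852]
force: [0.9, 0.4, 0.5]
width: 0.0878
```

```bash
python3 snap.py w3
```

```text
{'t': np.float64(2.125), 'eef_pos': array([0.3537, 0.2905, 0.4045]), 'ee_rot': array([ 1.676 ,  1.5704, -1.8518]), 'force': array([0.8546, 0.3756, 0.4967]), 'width': np.float64(0.0878)} 0.00183517229346755
```

View pics/w3.png

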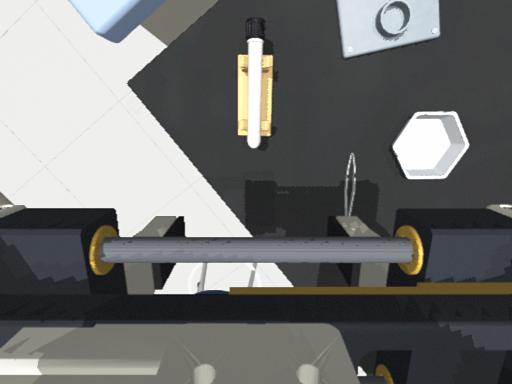

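```bash
cat > tube.py <<'E'
from h import *
import json
crop('w3',215,5,295,165,4.5,'w3t')
s=json.load(open('pics/w3.json'));C=cam('wrist',s)
im=cv2.imread('pics/w3.png');hsv=cv2.cvtColor(im,cv2.COLOR_BGR2HSV)
m=((hsv[...,1]<50)&(hsv[...,2]>90)).astype(np.uint8);m[:,:235]=0;m[:,280:]=0;m[160:]=0
n,l,st,ce=cv2.connectedComponentsWithStats(m);i=1+st[1:,4].argmax();print(st[i],ce[i])
rows=[];
for r in range(st[i][1]+3,st[i][1]+st[i][3]-8):
    xs=np.where(l[r]==i)[0];rows.append((r,xs.min(),xs.max(),len(xs)))
rows=np.array(rows);mid=np.c_[(rows[:,1]+rows[:,2])/2,rows[:,0]]
print(rows[::8])
for z in(.046,):
    P=plane(C,mid,z)[:,:2];vx,vy,x0,y0=cv2.fitLine(P.astype(np.float32),cv2.DIST_HUBER,0,.01,.01).ravel()
    print('axis yaw',np.degrees(np.arctan2(vy,vx)),x0,y0)
E
python3 tube.py
```

```text
[ 247   38   17  111 1494] [254.21218206  90.79518072]
[[ 41 247 263  17]
 [ 49 248 262  15]
 [ 57 248 261  14]
 [ 65 248 261  14]
 [ 73 248 261  14]
 [ 81 248 261  14]
 [ 89 248 260  13]
 [ 97 248 260  13]
 [105 248 260  13]
 [113 248 260  13]
 [121 248 260  13]
 [129 248 260  13]
 [137 247 260  14]]
axis yaw -23.049923 0.45663485 0.25011003
```

```bash
python3 -c "
import cv2;im=cv2.imread('pics/w3t.png');print(im.shape)"
```

```text
(720, 360, 3)
```

View pics/w3t.png

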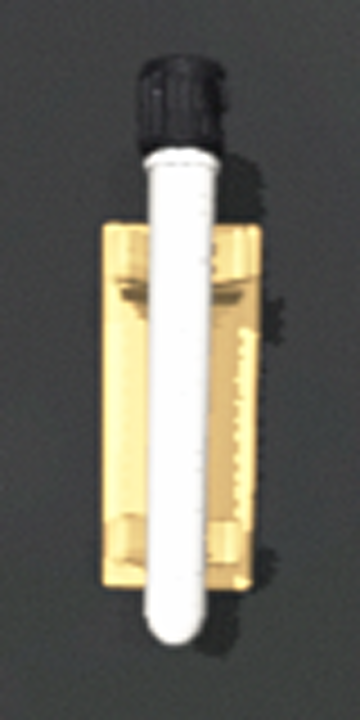

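```bash
cat >> tube.py <<'E'
def wc(n): return cam('wrist',json.load(open(f'pics/{n}.json')))
E=plane(C,[(253.8,148.8),(254.6,38.5)],.046);print(E.round(4));d=E[1]-E[0];L=np.linalg.norm(d);u=d/L
print('L',L,'centre by mid',E[0]+u*.07,E[1]-u*.05,np.degrees(np.arctan2(u[1],u[0])))
j3=ray(C,[(254.6,38.5)]);j2=ray(wc('w2'),[(240+152.5/6-.5,180+235.5/6-.5)])
print('junction',tri([(j3[0],j3[1][0]),(j2[0],j2[1][0])]))
e3=ray(C,[(253.8,148)]);
a=ray(cam('scene'),[(150+60/3.6,140+68/3.6)]);b=ray(cam('side'),[(195+240/4,135+488/4)])
print('round end',tri([(e3[0],e3[1][0]),(a[0],a[1][0]),(b[0],b[1][0])]))
E
python3 tube.py|tail -4
```

```text
[0.4957 0.2339 0.046 ]]
L 0.12239858192636095 centre by mid [0.44734621 0.25408132 0.046     ] [0.44956039 0.25315903 0.046     ] -22.613596097079828
junction (array([0.49339861, 0.23398366, 0.05200772]), [np.float64(0.0010422125415080663), np.float64(0.001042212541508183)])
round end (array([0.38522428, 0.27913433, 0.04518187]), [np.float64(0.002257747200637838), np.float64(0.0020560457567518494), np.float64(0.0010273086160858054)])
```

```bash
cat > st.py <<'E'
from h import *
s=status.get_state();M=R.from_euler('xyz',s['ee_rot']).as_matrix()
g=s['eef_pos']+.159*M[:,0]
print('t',round(float(s['t']),3),'tcp',np.round(s['eef_pos'],4),'grasp',g.round(4),'down',M[:,0].round(4),'jaw',np.degrees(np.arctan2(M[1,1],M[0,1])).round(2),'F',np.round(s['force'],1),'w',round(float(s['width']),4))
E
python3 st.py
```

```text
t 2.175 tcp [0.3536 0.2906 0.4045] grasp [0.3536 0.2905 0.2455] down [-1.e-04 -4.e-04 -1.e+00] jaw -112.12 F [-0.5 -0.6  0.7] w 0.0875
```

apply_moves(commands=[{"dx": 40,"dy": -16,"dz": 0,"spin": -0.8,"hand": 0},{"dx": 40,"dy": -16,"dz": 0,"spin": 0,"hand": 0},{"dx": 15,"dy": -5,"dz": -20,"spin": 0,"hand": 0},{"dx": 0,"dy": 0,"dz": -40,"spin": 0,"hand": 0},{"dx": 0,"dy": 0,"dz": -40,"spin": 0,"hand": 0}])

```text
t: 2.8
eef_pos: [0.4487, 0.2532, 0.3036]
ee_rot: [-1.89, 1.57, 0.851]
force: [-0.3, -0.3, -0.1]
width: 0.0876
```

apply_moves(commands=[{"dx": 0,"dy": 0,"dz": -40,"spin": 0,"hand": 0},{"dx": 0,"dy": 0,"dz": -30,"spin": 0,"hand": 0},{"dx": 0,"dy": 0,"dz": -20,"spin": 0,"hand": 0},{"dx": 0,"dy": 0,"dz": -10,"spin": 0,"hand": 0},{"dx": 0,"dy": 0,"dz": 0,"spin": 0,"hand": 0}])

```text
t: 3.42
eef_pos: [0.4482, 0.2538, 0.2043]
ee_rot: [1.359, 1.57, -2.181]
force: [0.6, -0.2, 0.6]
width: 0.0872
```

```bash
python3 st.py
python3 - <<'E'
from h import *
for n in('side','scene'):
    cv2.imwrite(f'pics/{n}1.png',viewer.grab_frame(n)[:,:,::-1])
crop('side1',160,170,310,290,5,'sd1')
E
```

```text
t 3.425 tcp [0.4482 0.2538 0.2043] grasp [0.4481 0.2536 0.0453] down [-6.e-04 -9.e-04 -1.e+00] jaw -112.83 F [ 0.6 -0.2  0.6] w 0.0872
```

View pics/sd1.png

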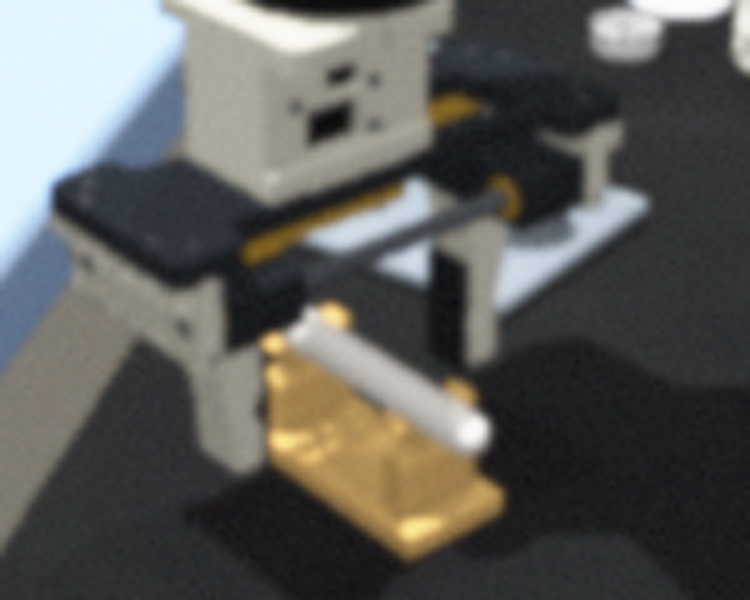

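The side view shows both fingers straddling the tube (around 400,380) between the uprights. Closing.

apply_moves(commands=[{"dx": 0,"dy": 0,"dz": 0,"spin": 0,"hand": 1},{"dx": 0,"dy": 0,"dz": 0,"spin": 0,"hand": 1},{"dx": 0,"dy": 0,"dz": 0,"spin": 0,"hand": 1},{"dx": 0,"dy": 0,"dz": 0,"spin": 0,"hand": 1},{"dx": 0,"dy": 0,"dz": 0,"spin": 0,"hand": 1}], grip_force=45)

```text
t: 4.15
eef_pos: [0.448, 0.254, 0.2047]
ee_rot: [-2.387, 1.571, 0.357]
force: [0.2, -0.3, 0.1]
width: 0.0437
```

apply_moves(commands=[{"dx": 0,"dy": 0,"dz": 0,"spin": 0,"hand": 1},{"dx": 0,"dy": 0,"dz": 10,"spin": 0,"hand": 1},{"dx": 0,"dy": 0,"dz": 20,"spin": 0,"hand": 1},{"dx": 0,"dy": 0,"dz": 25,"spin": 0,"hand": 1},{"dx": 0,"dy": 0,"dz": 25,"spin": 0,"hand": 1}])

```text
t: 4.78
eef_pos: [0.448, 0.254, 0.2861]
ee_rot: [-2.017, 1.57, 0.726]
force: [0.0, 0.9, 1.0]
width: 0.0009
```

```bash
python3 st.py
python3 - <<'E'
from h import *
for n in('side','scene'):
    cv2.imwrite(f'pics/{n}2.png',viewer.grab_frame(n)[:,:,::-1])
crop('side2',160,140,310,260,5,'sd2')
E
```

```text
t 4.775 tcp [0.448  0.254  0.2861] grasp [0.448  0.254  0.1271] down [ 3.e-04  3.e-04 -1.e+00] jaw -112.79 F [0.  0.9 1. ] w 0.0009
```

View pics/sd2.png

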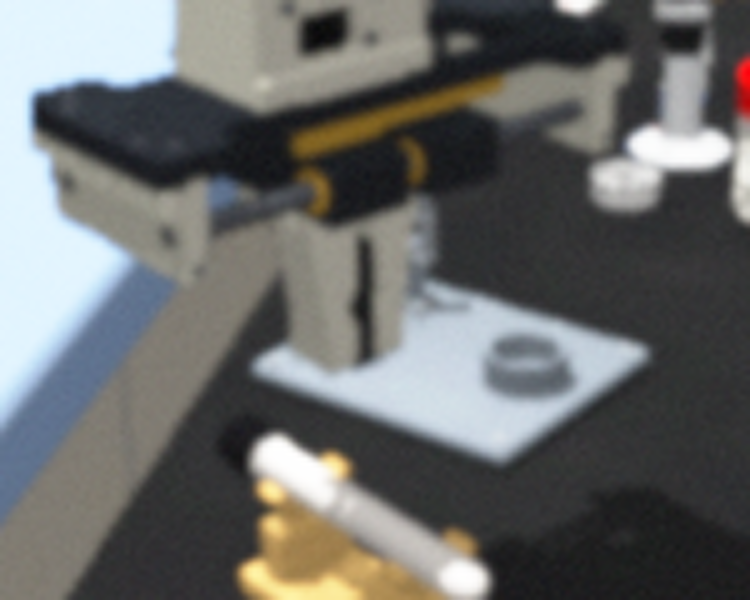

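I lifted before the slow fingers had closed. They shut above the tube, which still lies on its rest. I'll check whether it moved.

```bash
python3 - <<'E'
from h import *
for n in('scene0','scene1','scene2','side0','side1','side2'):
    im=cv2.imread(f'pics/{n}.png');hsv=cv2.cvtColor(im,cv2.COLOR_BGR2HSV)
    m=((hsv[...,1]<50)&(hsv[...,2]>130)).astype(np.uint8)
    b=(160,150,222,168) if 'sc' in n else (205,222,262,262)
    q=np.zeros_like(m);q[b[1]:b[3],b[0]:b[2]]=m[b[1]:b[3],b[0]:b[2]]
    k,l,st,ce=cv2.connectedComponentsWithStats(q);i=1+st[1:,4].argmax();print(n,st[i],ce[i])
E
python3 -c "
from h import *
crop('scene2',140,120,250,190,7,'sc2')"
```

```text
scene0 [160 150  54  12 367] [184.05177112 156.36784741]
scene1 [160 150  54  18 559] [186.66368515 156.05545617]
scene2 [160 150  54  12 357] [184.28571429 156.40616246]
side0 [210 227  48  34 489] [233.7607362  243.39877301]
side1 [217 231  41  30 375] [237.58933333 246.23733333]
side2 [210 227  48  34 469] [233.47761194 243.49040512]
```

View pics/sc2.png

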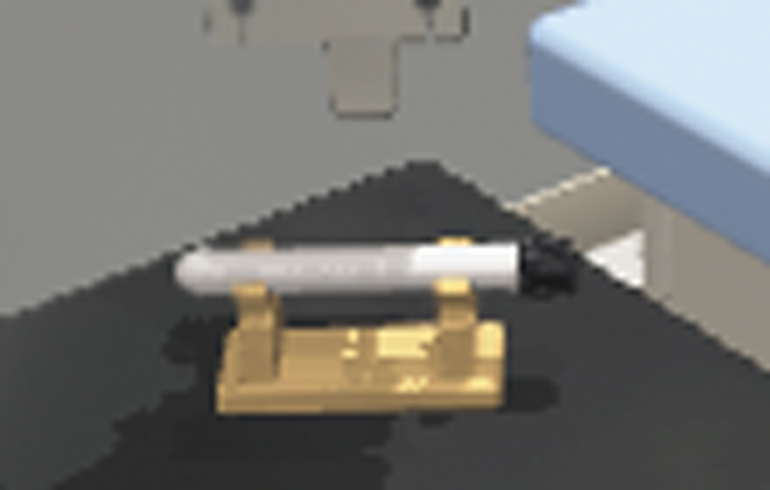

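Tube unmoved (same bounding boxes in both views). Reopening partly and trying again, with time to close.

apply_moves(commands=[{"dx": 0,"dy": 0,"dz": 0,"spin": 0,"hand": 0.4},{"dx": 0,"dy": 0,"dz": 0,"spin": 0,"hand": 0.4},{"dx": 0,"dy": 0,"dz": 0,"spin": 0,"hand": 0.4},{"dx": 0,"dy": 0,"dz": 0,"spin": 0,"hand": 0.4},{"dx": 0,"dy": 0,"dz": -11,"spin": 0,"hand": 0.4}])

```text
t: 5.5
eef_pos: [0.4482, 0.2542, 0.2737]
ee_rot: [-1.964, 1.569, 0.78]
force: [-0.4, 0.4, 0.7]
width: 0.045
```

apply_moves(commands=[{"dx": 0,"dy": 0,"dz": -15,"spin": 0,"hand": 0.4},{"dx": 0,"dy": 0,"dz": -25,"spin": 0,"hand": 0.4},{"dx": 0,"dy": 0,"dz": -20,"spin": 0,"hand": 0.4},{"dx": 0,"dy": 0,"dz": -10,"spin": 0,"hand": 0.4},{"dx": 0,"dy": 0,"dz": 0,"spin": 0,"hand": 1}])

```text
t: 6.12
eef_pos: [0.4478, 0.2537, 0.2026]
ee_rot: [1.298, 1.569, -2.242]
force: [0.1, -0.6, -0.1]
width: 0.0473
```

apply_moves(commands=[{"dx": 0,"dy": 0,"dz": 0,"spin": 0,"hand": 1},{"dx": 0,"dy": 0,"dz": 0,"spin": 0,"hand": 1},{"dx": 0,"dy": 0,"dz": 0,"spin": 0,"hand": 1},{"dx": 0,"dy": 0,"dz": 0,"spin": 0,"hand": 1},{"dx": 0,"dy": 0,"dz": 0,"spin": 0,"hand": 1}])

```text
t: 6.75
eef_pos: [0.448, 0.254, 0.2041]
ee_rot: [-2.079, 1.57, 0.665]
force: [-1.6, -1.5, 5.8]
width: 0.0146
```

apply_moves(commands=[{"dx": 0,"dy": 0,"dz": 0,"spin": 0,"hand": 1},{"dx": 0,"dy": 0,"dz": 10,"spin": 0,"hand": 1},{"dx": 0,"dy": 0,"dz": 20,"spin": 0,"hand": 1},{"dx": 0,"dy": 0,"dz": 30,"spin": 0,"hand": 1},{"dx": 0,"dy": 0,"dz": 30,"spin": 0,"hand": 1}])

```text
t: 7.38
eef_pos: [0.4479, 0.2539, 0.2949]
ee_rot: [0.611, 1.571, -2.928]
force: [0.4, 0.1, 0.3]
width: 0.0149
```

```bash
python3 st.py
python3 - <<'E'
from h import *
cv2.imwrite('pics/side3.png',viewer.grab_frame('side')[:,:,::-1])
crop('side3',160,140,310,260,5,'sd3')
E
```

```text
t 7.375 tcp [0.4479 0.2539 0.2949] grasp [0.4479 0.2539 0.1359] down [-1.e-04 -0.e+00 -1.e+00] jaw -112.8 F [0.4 0.1 0.3] w 0.0149
```

View pics/sd3.png

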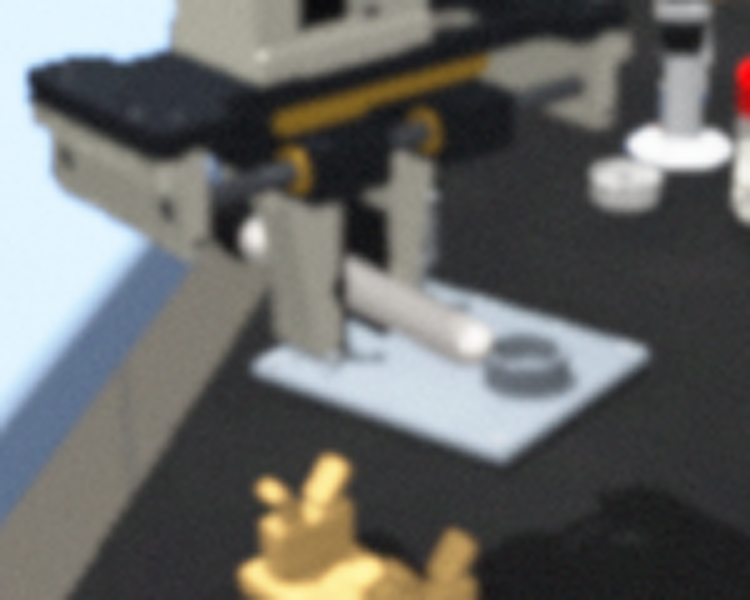

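apply_moves(commands=[{"dx": 13,"dy": -25,"dz": 0,"spin": -9.65,"hand": 1},{"dx": 13,"dy": -25,"dz": 0,"spin": -9.65,"hand": 1},{"dx": 13,"dy": -25,"dz": 0,"spin": -9.65,"hand": 1},{"dx": 13,"dy": -25,"dz": 0,"spin": -9.65,"hand": 1},{"dx": 13,"dy": -25,"dz": 0,"spin": -9.65,"hand": 1}])

```text
t: 8.05
eef_pos: [0.5133, 0.1282, 0.294]
ee_rot: [-1.176, 1.57, 0.72]
force: [0.4, 0.3, -0.7]
width: 0.0149
```

apply_moves(commands=[{"dx": 13,"dy": -25,"dz": 0,"spin": -9.65,"hand": 1},{"dx": 13,"dy": -25,"dz": 0,"spin": -9.65,"hand": 1},{"dx": 10,"dy": -24,"dz": 0,"spin": -9.65,"hand": 1},{"dx": 0,"dy": 0,"dz": 0,"spin": 0,"hand": 1},{"dx": 0,"dy": 0,"dz": 0,"spin": 0,"hand": 1}])

```text
t: 8.68
eef_pos: [0.5489, 0.0551, 0.2938]
ee_rot: [-0.307, 1.571, 1.091]
force: [-0.4, 0.0, -0.3]
width: 0.0148
```

```bash
python3 st.py
python3 - <<'E'
from h import *
for n in('side','scene'):
    cv2.imwrite(f'pics/{n}4.png',viewer.grab_frame(n)[:,:,::-1])
crop('side4',180,110,310,220,6,'sd4')
crop('scene4',200,100,330,210,6,'sc4')
E
```

```text
t 8.675 tcp [0.5489 0.0551 0.2938] grasp [0.5489 0.0551 0.1348] down [ 1.e-04  2.e-04 -1.e+00] jaw 170.08 F [-0.4  0.  -0.3] w 0.0148
```

View pics/sd4.png

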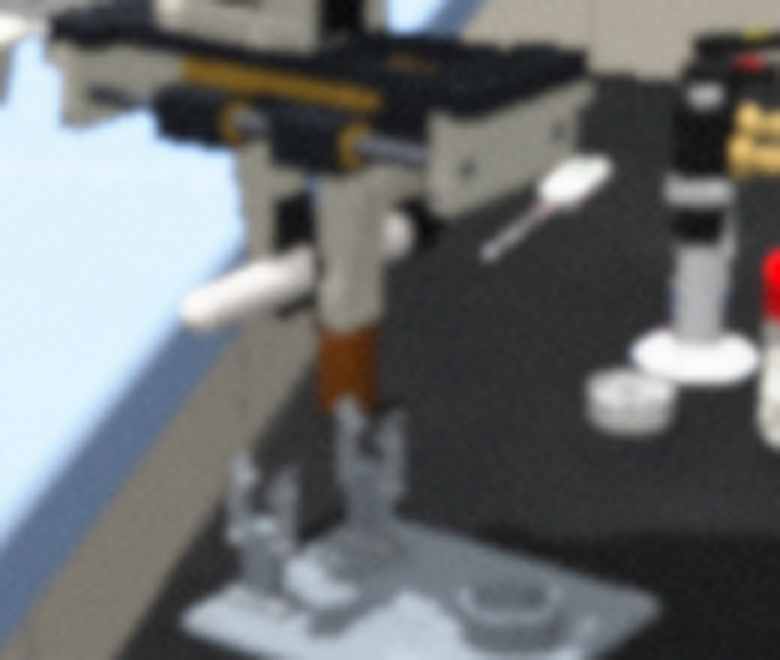

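View pics/sc4.png

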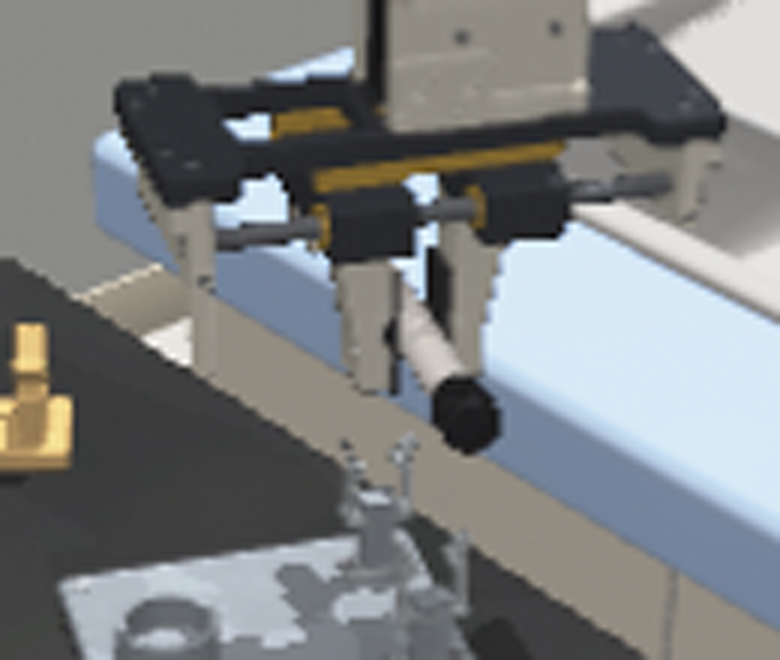

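Run:
```python
from h import *
c,s=cam('scene'),cam('side')
fs=lambda p:(180+(p[0]+.5)/6-.5,110+(p[1]+.5)/6-.5)
fc=lambda p:(200+(p[0]+.5)/6-.5,100+(p[1]+.5)/6-.5)
def t2(a,b):
    e1,d1=ray(c,[fc(a)]);e2,d2=ray(s,[fs(b)]);return tri([(e1,d1[0]),(e2,d2[0])])
yaw=np.radians(-10);X=np.array([np.cos(yaw),np.sin(yaw),0]);Y=np.array([-X[1],X[0],0])
S=np.array([.5491,.0551,0])
def loc(p): d=p-S;return (np.array([d@X,d@Y,d[2]])*1e3).round(1)
for a,b in(((347,440),(288,465)),((408,437),(243,455))):
    r=t2(a,b);print('leaf',loc(r[0]),np.round(r[1],4))
G=np.array([.5489,.0551,.1358])
for n,C,f in(('side',s,180),('scene',c,200)):
    o=np.array([180,110]) if n=='side' else np.array([200,100])
    for t in(-.07,-.05,.05,.07):print(n,t,((proj(C,G+Y*t)[0]-o+.5)*6).round())
    for x in(-.012,.012):
      for y in(-.033,.033): print('leaftop',n,x,y,((proj(C,S+[0,0,.069]+X*x+Y*y)[0]-o+.5)*6).round())
```

```text
leaf [-13.5  31.5  70.3] [0.0001 0.0001]
leaf [ 9.7 30.1 68.3] [0.0004 0.0004]
side -0.07 [421. 221.]
side -0.05 [391. 233.]
side 0.05 [223. 304.]
side 0.07 [186. 320.]
leaftop side -0.012 -0.033 [390. 414.]
leaftop side -0.012 0.033 [283. 469.]
leaftop side 0.012 -0.033 [341. 400.]
leaftop side 0.012 0.033 [233. 454.]
scene -0.07 [477. 426.]
scene -0.05 [457. 396.]
scene 0.05 [371. 258.]
scene 0.07 [355. 233.]
leaftop scene -0.012 -0.033 [403. 537.]
leaftop scene -0.012 0.033 [350. 441.]
leaftop scene 0.012 -0.033 [468. 527.]
leaftop scene 0.012 0.033 [412. 432.]
```

```bash
python3 - <<'E'
from h import *
s=cam('side')
im=cv2.imread('pics/side4.png');hsv=cv2.cvtColor(im,cv2.COLOR_BGR2HSV)
yaw=np.radians(-10);Y=np.array([-np.sin(yaw),np.cos(yaw),0])
G=np.array([.5489,.0551,.1358])
for t in(.068,.06,.05,.04,.03,.025,-.045):
    p=proj(s,G+Y*t)[0];u=int(round(p[0]));col=im[:,u].astype(int);v=int(round(p[1]))
    print(t,p.round(1),[(y,tuple(hsv[y,u][1:])) for y in range(v-7,v+7)])
E
python3 -c "
from h import *
crop('side4',205,140,255,170,16,'sd4b')"
```

```text
0.068 [211.1 162.6] [(156, (np.uint8(34), np.uint8(252))), (157, (np.uint8(38), np.uint8(251))), (158, (np.uint8(26), np.uint8(249))), (159, (np.uint8(11), np.uint8(249))), (160, (np.uint8(3), np.uint8(248))), (161, (np.uint8(1), np.uint8(244))), (162, (np.uint8(1), np.uint8(230))), (163, (np.uint8(1), np.uint8(190))), (164, (np.uint8(17), np.uint8(151))), (165, (np.uint8(49), np.uint8(136))), (166, (np.uint8(70), np.uint8(138))), (167, (np.uint8(83), np.uint8(138))), (168, (np.uint8(86), np.uint8(139))), (169, (np.uint8(85), np.uint8(141)))]
0.06 [213.6 161.5] [(155, (np.uint8(52), np.uint8(243))), (156, (np.uint8(46), np.uint8(236))), (157, (np.uint8(20), np.uint8(237))), (158, (np.uint8(2), np.uint8(244))), (159, (np.uint8(2), np.uint8(249))), (160, (np.uint8(3), np.uint8(248))), (161, (np.uint8(4), np.uint8(239))), (162, (np.uint8(9), np.uint8(217))), (163, (np.uint8(12), np.uint8(185))), (164, (np.uint8(7), np.uint8(155))), (165, (np.uint8(27), np.uint8(141))), (166, (np.uint8(68), np.uint8(136))), (167, (np.uint8(83), np.uint8(142))), (168, (np.uint8(81), np.uint8(141)))]
0.05 
[... 2031 characters left out ...]
, (np.uint8(12), np.uint8(143))), (161, (np.uint8(15), np.uint8(121))), (162, (np.uint8(24), np.uint8(115))), (163, (np.uint8(22), np.uint8(118)))]
-0.045 [243.3 148.9] [(142, (np.uint8(22), np.uint8(129))), (143, (np.uint8(26), np.uint8(129))), (144, (np.uint8(24), np.uint8(130))), (145, (np.uint8(21), np.uint8(134))), (146, (np.uint8(26), np.uint8(140))), (147, (np.uint8(15), np.uint8(140))), (148, (np.uint8(18), np.uint8(144))), (149, (np.uint8(18), np.uint8(142))), (150, (np.uint8(18), np.uint8(143))), (151, (np.uint8(18), np.uint8(140))), (152, (np.uint8(18), np.uint8(126))), (153, (np.uint8(22), np.uint8(114))), (154, (np.uint8(15), np.uint8(100))), (155, (np.uint8(19), np.uint8(95)))]
```

View pics/sd4b.png

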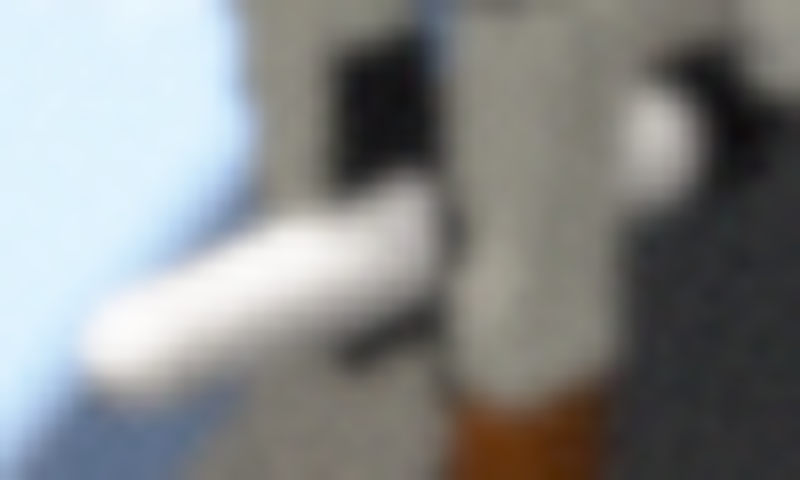

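apply_moves(commands=[{"dx": -1,"dy": 0,"dz": -20,"spin": 0,"hand": 1},{"dx": 0,"dy": 0,"dz": -20,"spin": 0,"hand": 1},{"dx": 0,"dy": 0,"dz": -15,"spin": 0,"hand": 1},{"dx": 0,"dy": 0,"dz": -6,"spin": 0,"hand": 1},{"dx": 0,"dy": 0,"dz": 0,"spin": 0,"hand": 1}], grip_force=60)

```text
t: 9.4
eef_pos: [0.548, 0.0552, 0.2325]
ee_rot: [2.343, 1.57, -2.544]
force: [-0.1, -1.2, -0.5]
width: 0.0147
```

```bash
python3 st.py
python3 - <<'E'
from h import *
for n in('side','scene'):
    cv2.imwrite(f'pics/{n}5.png',viewer.grab_frame(n)[:,:,::-1])
crop('side5',190,140,290,225,7,'sd5')
crop('scene5',220,120,320,205,7,'sc5')
E
```

```text
t 9.4 tcp [0.548  0.0552 0.2325] grasp [0.548  0.0551 0.0735] down [-4.e-04 -3.e-04 -1.e+00] jaw 170.03 F [-0.1 -1.2 -0.5] w 0.0147
```

View pics/sd5.png

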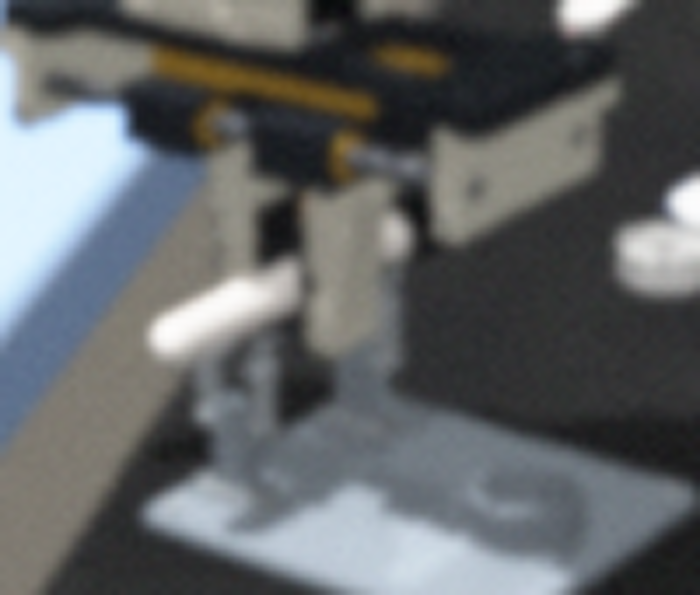

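View pics/sc5.png

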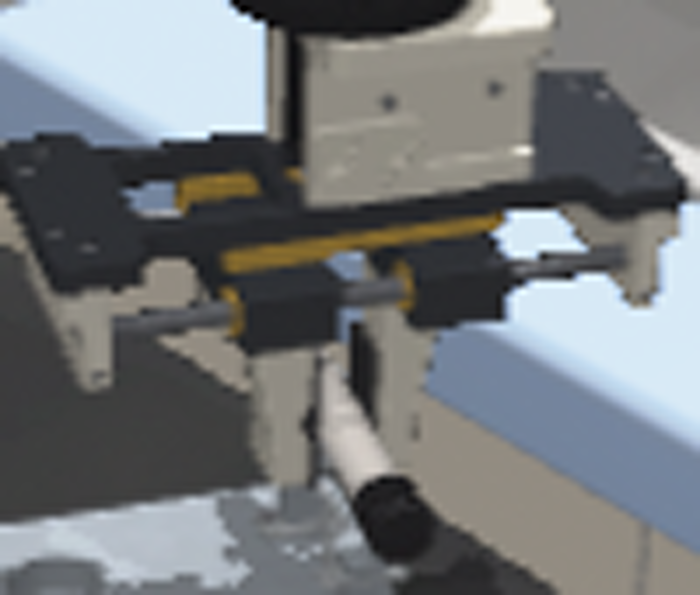

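Tube sits in the mouth between the leaves of the near clip. Pressing down gradually.

apply_moves(commands=[{"dx": 0,"dy": 0,"dz": -4,"spin": 0,"hand": 1},{"dx": 0,"dy": 0,"dz": -4,"spin": 0,"hand": 1},{"dx": 0,"dy": 0,"dz": -3,"spin": 0,"hand": 1},{"dx": 0,"dy": 0,"dz": -3,"spin": 0,"hand": 1},{"dx": 0,"dy": 0,"dz": 0,"spin": 0,"hand": 1}])

```text
t: 10.12
eef_pos: [0.5484, 0.0551, 0.2192]
ee_rot: [-1.153, 1.57, 0.243]
force: [-0.7, 0.9, 4.2]
width: 0.0148
```

apply_moves(commands=[{"dx": 0,"dy": 0,"dz": -2,"spin": 0,"hand": 1},{"dx": 0,"dy": 0,"dz": -2,"spin": 0,"hand": 1},{"dx": 0,"dy": 0,"dz": -2,"spin": 0,"hand": 1},{"dx": 0,"dy": 0,"dz": -2,"spin": 0,"hand": 1},{"dx": 0,"dy": 0,"dz": 0,"spin": 0,"hand": 1}])

```text
t: 10.75
eef_pos: [0.5481, 0.055, 0.2103]
ee_rot: [2.958, 1.571, -1.928]
force: [2.2, 0.2, -1.9]
width: 0.0143
```

```bash
python3 st.py
```

```text
t 10.75 tcp [0.5481 0.055  0.2103] grasp [0.5481 0.055  0.0513] down [-0.e+00 -1.e-04 -1.e+00] jaw 170.0 F [ 2.2  0.2 -1.9] w 0.0143
```

Run:
```python
from h import *
for n in('side','scene'):
    cv2.imwrite(f'pics/{n}6.png',viewer.grab_frame(n)[:,:,::-1])
crop('side6',190,140,290,225,7,'sd6')
crop('scene6',220,120,320,205,7,'sc6')
```

```text
(no output)
```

View pics/sd6.png

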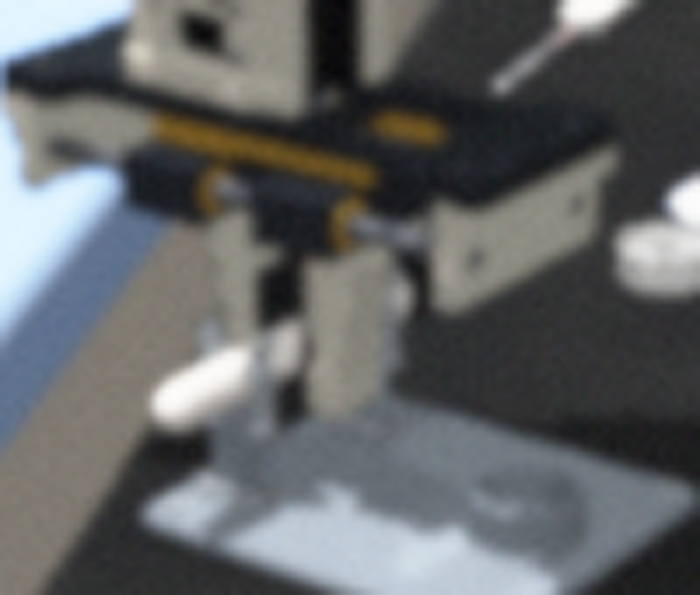

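View pics/sc6.png

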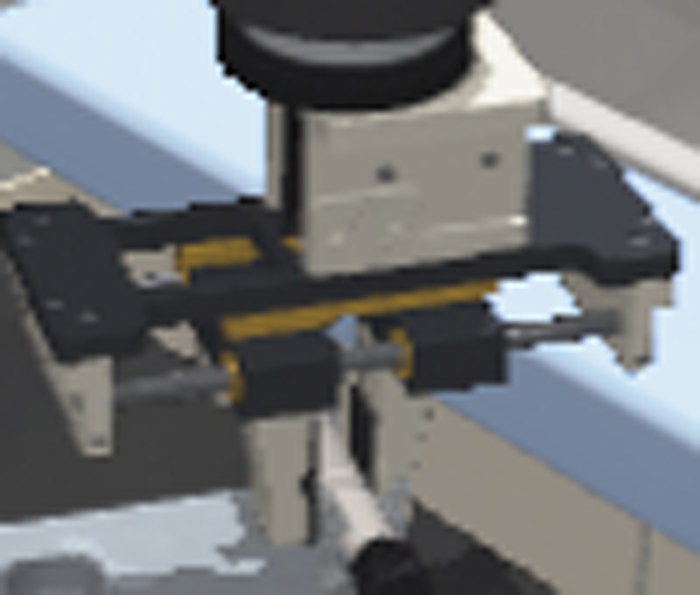

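apply_moves(commands=[{"dx": 0,"dy": 0,"dz": -1,"spin": 0,"hand": 1},{"dx": 0,"dy": 0,"dz": 0,"spin": 0,"hand": 1},{"dx": 0,"dy": 0,"dz": 0,"spin": 0,"hand": 0.4},{"dx": 0,"dy": 0,"dz": 0,"spin": 0,"hand": 0.4},{"dx": 0,"dy": 0,"dz": 0,"spin": 0,"hand": 0.4}])

```text
t: 11.48
eef_pos: [0.5478, 0.0549, 0.2095]
ee_rot: [2.033, 1.57, -2.854]
force: [-0.3, 0.1, -0.6]
width: 0.0389
```

apply_moves(commands=[{"dx": 0,"dy": 0,"dz": 0,"spin": 0,"hand": 0.4},{"dx": 0,"dy": 0,"dz": 0,"spin": 0,"hand": 0.4},{"dx": 0,"dy": 0,"dz": 15,"spin": 0,"hand": 0.4},{"dx": 0,"dy": 0,"dz": 35,"spin": 0,"hand": 0.4},{"dx": 0,"dy": 0,"dz": 50,"spin": 0,"hand": 0.4}])

```text
t: 12.1
eef_pos: [0.5476, 0.0548, 0.3107]
ee_rot: [2.192, 1.569, -2.695]
force: [0.2, 0.2, 0.2]
width: 0.0525
```

```bash
python3 st.py
python3 - <<'E'
from h import *
for n in('side','scene'):
    cv2.imwrite(f'pics/{n}7.png',viewer.grab_frame(n)[:,:,::-1])
crop('side7',190,140,290,225,7,'sd7')
crop('scene7',220,140,320,225,7,'sc7')
E
```

```text
t 12.1 tcp [0.5476 0.0548 0.3107] grasp [0.5473 0.0547 0.1517] down [-2.e-03 -9.e-04 -1.e+00] jaw 170.0 F [0.2 0.2 0.2] w 0.0525
```

View pics/sd7.png

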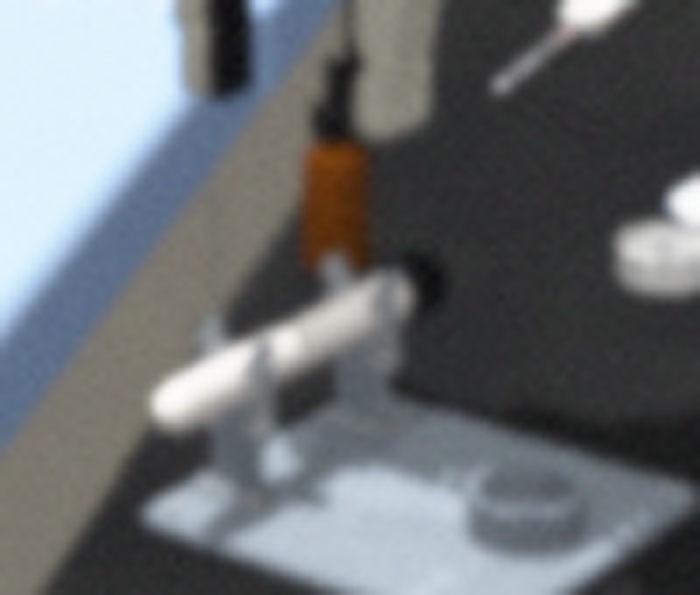

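View pics/sc7.png

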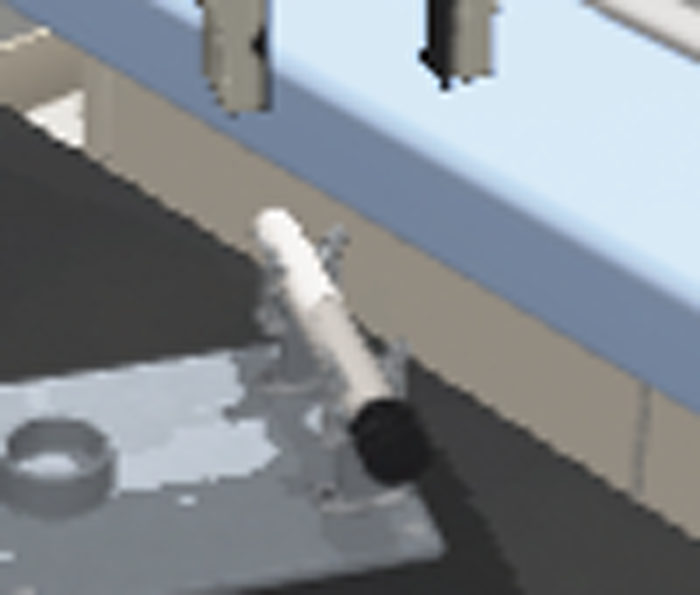

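Run:
```python
from h import *
c,s=cam('scene'),cam('side')
fs=lambda p:(190+(p[0]+.5)/7-.5,140+(p[1]+.5)/7-.5)
fc=lambda p:(220+(p[0]+.5)/7-.5,140+(p[1]+.5)/7-.5)
yaw=np.radians(-10);X=np.array([np.cos(yaw),np.sin(yaw),0]);Y=np.array([-X[1],X[0],0])
S=np.array([.5491,.0551,0])
for a,b in(((273,222),(167,405)),((365,385),(402,293))):
    e1,d1=ray(c,[fc(a)]);e2,d2=ray(s,[fs(b)]);p,r=tri([(e1,d1[0]),(e2,d2[0])]);d=p-S;print(d@X*1e3,d@Y*1e3,p[2]*1e3,r)
```

```text
-0.28121494249689655 64.11755607356031 53.30599563162659 [np.float64(0.0007873102621666041), np.float64(0.0007873102621665365)]
-7.004752674129452 -45.41300393679845 58.83006667060228 [np.float64(0.0036060510244209218), np.float64(0.0036060510244207934)]
```

Run:
```python
from h import *
c,s=cam('scene'),cam('side')
f=lambda p:(150+p[0]/3.6,140+p[1]/3.6);g=lambda p:(180+p[0]/6,110+p[1]/6)
print('base',plane(c,[f((630,610))],0),plane(s,[g((697,358))],0))
for a,b in(((588,343),(750,62)),((695,413),(765,42))):
    e1,d1=ray(c,[f(a)]);e2,d2=ray(s,[g(b)]);print(tri([(e1,d1[0]),(e2,d2[0])]))
print('wcap',plane(c,[f((547,478))],.015),'jar',plane(c,[f((397,445))],.084))
```

```text
base [[ 0.50082346 -0.25924766  0.        ]] [[ 0.49996496 -0.25365248  0.        ]]
(array([ 0.47546217, -0.23303372,  0.15715303]), [np.float64(0.0013057890562000395), np.float64(0.001305789056200016)])
(array([ 0.48915959, -0.29003793,  0.1549945 ]), [np.float64(0.004489001611949777), np.float64(0.004489001611949754)])
wcap [[ 0.50206739 -0.17678227  0.015     ]] jar [[ 0.4100183  -0.18530649  0.084     ]]
```

apply_moves(commands=[{"dx": 18,"dy": -11,"dz": 25,"spin": 0,"hand": 0.2},{"dx": 25,"dy": -15,"dz": 25,"spin": 0,"hand": 0.2},{"dx": 25,"dy": -15,"dz": 20,"spin": 0,"hand": 0.2},{"dx": 24,"dy": -14,"dz": 10,"spin": 0,"hand": 0.2},{"dx": 0,"dy": 0,"dz": 0,"spin": 0,"hand": 0.2}])

```text
t: 12.82
eef_pos: [0.641, -0.0009, 0.3907]
ee_rot: [-1.316, 1.569, 0.079]
force: [-0.0, 0.5, -0.1]
width: 0.07
```

```bash
python3 snap.py w4; python3 st.py
```

```text
{'t': np.float64(12.825), 'eef_pos': array([ 0.641 , -0.0009,  0.3907]), 'ee_rot': array([-1.3161,  1.5691,  0.0787]), 'force': array([-0.0384,  0.5236, -0.1055]), 'width': np.float64(0.07)} 0.05932553746437649
t 12.875 tcp [ 6.401e-01 -5.000e-04  3.899e-01] grasp [ 6.401e-01 -4.000e-04  2.309e-01] down [ 3.e-04  3.e-04 -1.e+00] jaw 169.93 F [-0.1 -0.4 -0.4] w 0.0701
```

View pics/w4.png

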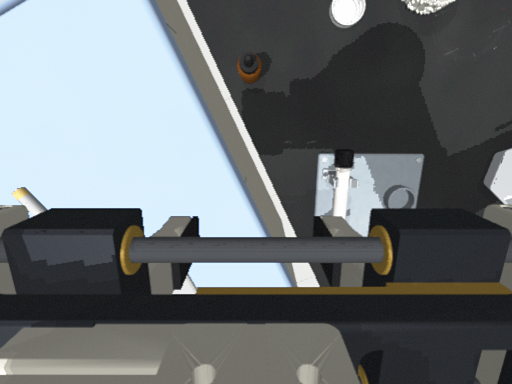

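Run:
```python
from h import *
crop('w4',225,40,275,90,12,'w4b');crop('w4',300,135,430,220,6,'w4c')
crop('scene7',325,200,365,260,10,'sc7b');crop('side7',220,140,255,185,12,'sd7b')
```

```text
(no output)
```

View pics/w4b.png

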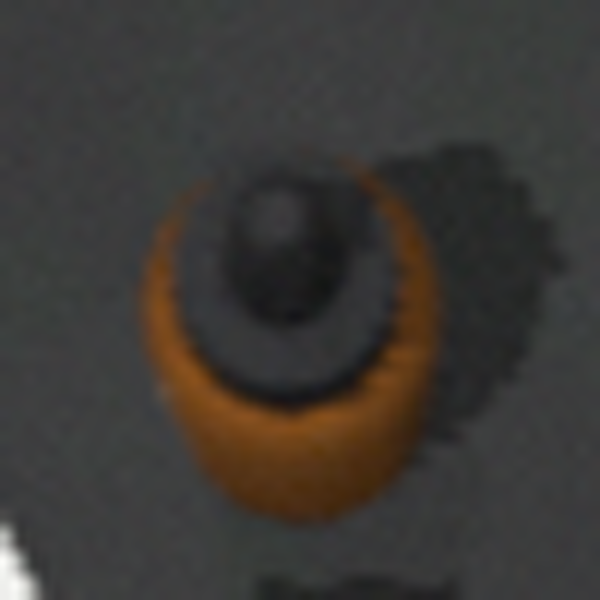

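View pics/sc7b.png

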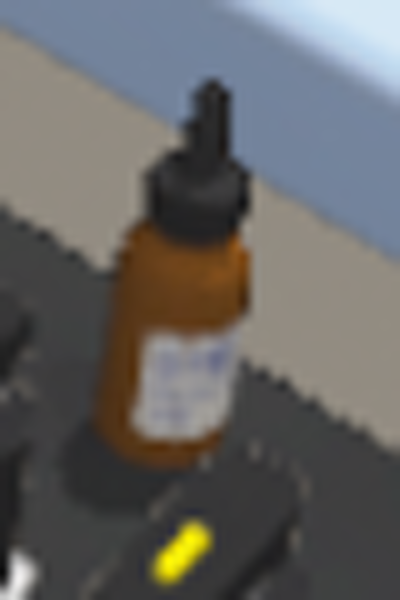

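View pics/w4c.png

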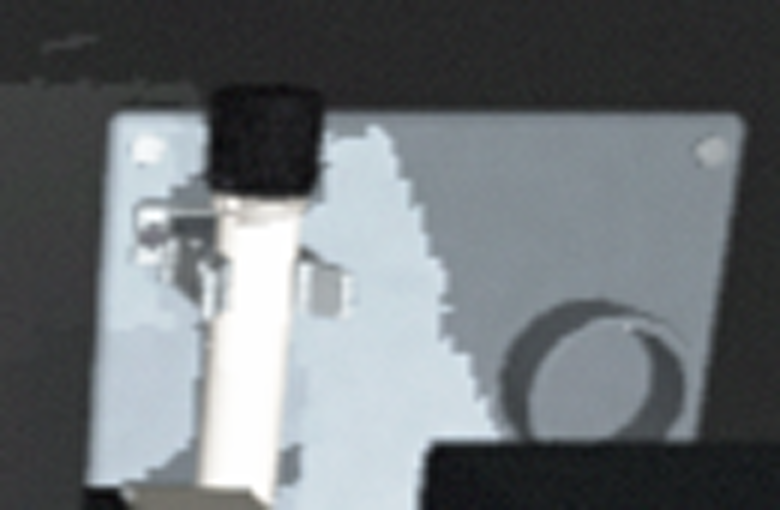

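Run:
```python
from h import *
import json
C=cam('wrist',json.load(open('pics/w4.json')))
f=lambda p:(225+(p[0]+.5)/12-.5,40+(p[1]+.5)/12-.5)
tip=plane(C,[f((283,215))],.088)[0];print('tip',tip)
ft=plane(C,[f((305,522))],0)[0];h=(ft-C[3])[:2];h/=np.linalg.norm(h);print('foot ctr',ft[:2]+.0135*h, 'cam',C[3])
sh=plane(C,[f((290,300))],.048);print('shoulder',sh)
l,r=plane(C,[f((143,300)),f((437,300))],.048);print('width',np.linalg.norm(l-r))
# triangulate tip with scene, side
g=lambda p:(325+(p[0]+.5)/10-.5,200+(p[1]+.5)/10-.5)
c=cam('scene');a=ray(c,[g((212,88))]);w=ray(C,[f((283,215))])
print(tri([(a[0],a[1][0]),(w[0],w[1][0])]))
```

```text
tip [ 0.62835995 -0.12271723  0.088     ]
foot ctr [ 0.63137039 -0.12335476] cam [ 0.62987869 -0.06863293  0.3705572 ]
shoulder [[ 0.62880314 -0.12331327  0.048     ]]
width 0.02658346819250332
(array([ 0.62820958, -0.12285078,  0.08672954]), [np.float64(0.00017952282015746236), np.float64(0.0001795228201575783)])
```

apply_moves(commands=[{"dx": -4,"dy": -40,"dz": 0,"spin": 0,"hand": 0.2},{"dx": -4,"dy": -42,"dz": 0,"spin": 0,"hand": 0.2},{"dx": -3,"dy": -40.5,"dz": -20,"spin": 0,"hand": 0.2},{"dx": 0,"dy": 0,"dz": -35,"spin": 0,"hand": 0.2},{"dx": 0,"dy": 0,"dz": -10,"spin": 0,"hand": 0.2}])

```text
t: 13.5
eef_pos: [0.6275, -0.1225, 0.3226]
ee_rot: [1.685, 1.567, 3.081]
force: [0.2, -0.2, 0.8]
width: 0.0701
```

```bash
python3 st.py
```

```text
t 13.5 tcp [ 0.6275 -0.1225  0.3226] grasp [ 0.6268 -0.1225  0.1636] down [-4.e-03  2.e-04 -1.e+00] jaw 169.96 F [ 0.2 -0.2  0.8] w 0.0701
```

apply_moves(commands=[{"dx": 0,"dy": 0,"dz": -35,"spin": 0,"hand": 0.2},{"dx": 0,"dy": 0,"dz": -35,"spin": 0,"hand": 0.2},{"dx": 0,"dy": 0,"dz": -30,"spin": 0,"hand": 0.2},{"dx": 0,"dy": 0,"dz": -19,"spin": 0,"hand": 0.2},{"dx": 0,"dy": 0,"dz": 0,"spin": 0,"hand": 0.2}], grip_force=20)

```text
t: 14.12
eef_pos: [0.6286, -0.1216, 0.2049]
ee_rot: [1.851, 1.568, -3.035]
force: [-0.5, 0.0, 0.0]
width: 0.0702
```

```bash
python3 st.py
python3 - <<'E'
from h import *
cv2.imwrite('pics/side8.png',viewer.grab_frame('side')[:,:,::-1])
crop('side8',190,110,310,200,6,'sd8')
E
```

```text
t 14.125 tcp [ 0.6286 -0.1216  0.2049] grasp [ 0.6282 -0.1217  0.0459] down [-2.5e-03 -3.0e-04 -1.0e+00] jaw 170.07 F [-0.5  0.   0. ] w 0.0702
```

View pics/sd8.png

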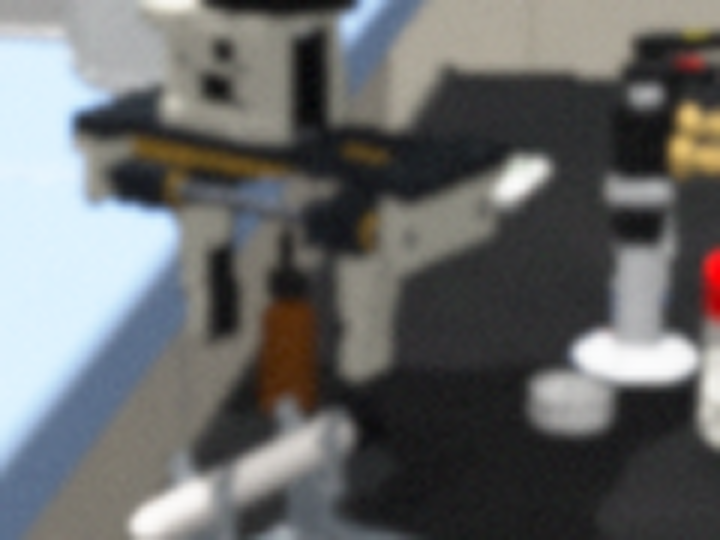

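apply_moves(commands=[{"dx": 0,"dy": 0,"dz": 0,"spin": 0,"hand": 1},{"dx": 0,"dy": 0,"dz": 0,"spin": 0,"hand": 1},{"dx": 0,"dy": 0,"dz": 0,"spin": 0,"hand": 1},{"dx": 0,"dy": 0,"dz": 0,"spin": 0,"hand": 1},{"dx": 0,"dy": 0,"dz": 0,"spin": 0,"hand": 1}])

```text
t: 14.8
eef_pos: [0.6289, -0.1226, 0.2057]
ee_rot: [1.804, 1.571, -3.083]
force: [0.4, -0.1, 0.1]
width: 0.0261
```

apply_moves(commands=[{"dx": 0,"dy": 0,"dz": 0,"spin": 0,"hand": 1},{"dx": 0,"dy": 0,"dz": 0,"spin": 0,"hand": 1},{"dx": 0,"dy": 0,"dz": 0,"spin": 0,"hand": 1},{"dx": 0,"dy": 0,"dz": 10,"spin": 0,"hand": 1},{"dx": 0,"dy": 0,"dz": 20,"spin": 0,"hand": 1}])

```text
t: 15.42
eef_pos: [0.6286, -0.1225, 0.2355]
ee_rot: [1.783, 1.569, -3.104]
force: [0.3, 1.0, 0.2]
width: 0.0262
```

```bash
python3 st.py
```

```text
t 15.425 tcp [ 0.6286 -0.1225  0.2355] grasp [ 0.6283 -0.1225  0.0765] down [-1.9e-03 -1.0e-04 -1.0e+00] jaw 169.99 F [0.3 1.  0.2] w 0.0262
```

apply_moves(commands=[{"dx": 0,"dy": 0,"dz": 30,"spin": 0,"hand": 1},{"dx": 0,"dy": 0,"dz": 40,"spin": 0,"hand": 1},{"dx": -20,"dy": 23,"dz": 5,"spin": 0,"hand": 1},{"dx": -37,"dy": 42.5,"dz": 0,"spin": 0,"hand": 1},{"dx": -37,"dy": 42.5,"dz": 0,"spin": 0,"hand": 1}])

```text
t: 16.05
eef_pos: [0.5339, -0.0138, 0.3112]
ee_rot: [-1.024, 1.57, 0.371]
force: [0.5, 1.8, -0.3]
width: 0.0264
```

apply_moves(commands=[{"dx": -37,"dy": 42.5,"dz": 0,"spin": 0,"hand": 1},{"dx": -37,"dy": 42.5,"dz": 0,"spin": 0,"hand": 1},{"dx": 0,"dy": 0,"dz": -25,"spin": 0,"hand": 1},{"dx": 0,"dy": 0,"dz": -25,"spin": 0,"hand": 1},{"dx": 0,"dy": 0,"dz": 0,"spin": 0,"hand": 1}])

```text
t: 16.68
eef_pos: [0.4603, 0.0704, 0.26]
ee_rot: [2.247, 1.568, -2.64]
force: [0.1, 0.4, -0.4]
width: 0.0264
```

```bash
python3 snap.py w5;python3 st.py
python3 - <<'E'
from h import *
for n in('side','scene'):
    cv2.imwrite(f'pics/{n}9.png',viewer.grab_frame(n)[:,:,::-1])
crop('side9',215,130,305,225,6,'sd9')
crop('scene9',195,130,285,225,6,'sc9')
E
```

```text
{'t': np.float64(16.675), 'eef_pos': array([0.4603, 0.0704, 0.26  ]), 'ee_rot': array([ 2.247 ,  1.5681, -2.6395]), 'force': array([ 0.0582,  0.4338, -0.4409]), 'width': np.float64(0.0264)} 0.037311302862513496
t 16.725 tcp [0.461  0.0705 0.261 ] grasp [0.4608 0.0704 0.102 ] down [-8.e-04 -7.e-04 -1.e+00] jaw 170.02 F [ 0.7 -0.1  0.2] w 0.0262
```

View pics/sd9.png

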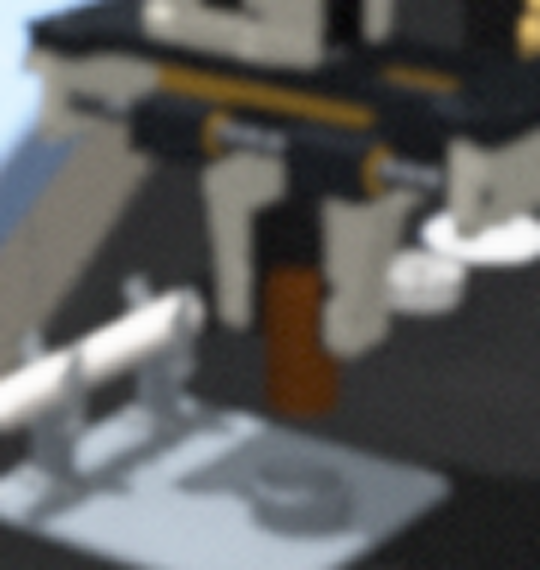

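View pics/sc9.png

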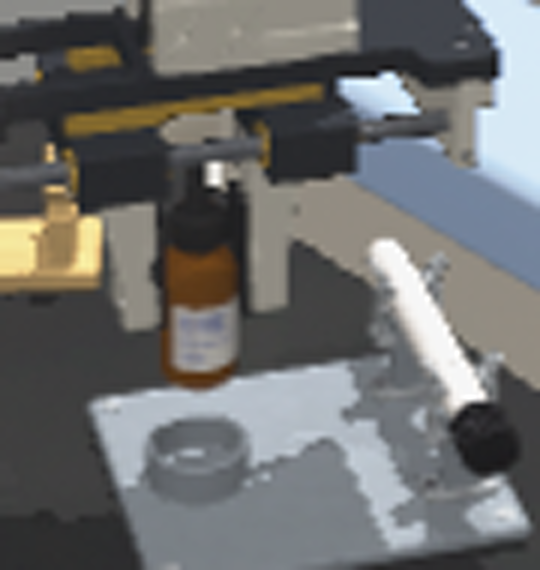

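View pics/w5.png

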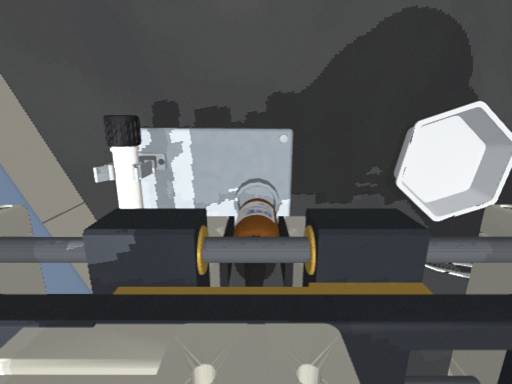

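Run:
```python
from h import *
import json
crop('w5',225,165,295,245,8,'w5b')
G=np.array([.4608,.0704]);yaw=np.radians(-10)
th=np.linspace(0,2*np.pi,361)
def ext(C,c,r,z,o,k):
    P=np.c_[c[0]+r*np.cos(th),c[1]+r*np.sin(th),np.full(361,z)]
    p=(proj(C,P)-o+.5)*k;return p.min(0).round(1),p.max(0).round(1)
for n,o in(('side',np.array([215,130])),('scene',np.array([195,130]))):
    C=cam(n);print(n,'foot',ext(C,G,.0135,.0555,o,6),'rim',ext(C,[.4603,.0706],.019,.026,o,6))
C=cam('wrist',json.load(open('pics/w5.json')))
print('wrist foot',ext(C,[.4603,.0704],.0135,.0543,np.array([225,165]),8),'rim',ext(C,[.4603,.0706],.019,.026,np.array([225,165]),8),'inner',ext(C,[.4603,.0706],.0155,.026,np.array([225,165]),8))
```

```text
side foot (array([261.1, 388.3]), array([335.4, 419.7])) rim (array([246.4, 454.1]), array([349.6, 500.6]))
scene foot (array([161.4, 349.3]), array([236.5, 392.1])) rim (array([147.3, 406.7]), array([251.2, 467.9]))
wrist foot (array([105.1, 265.5]), array([406.6, 549.7])) rim (array([ 68.9, 133.7]), array([441.4, 488.9])) inner (array([103.2, 167.8]), array([407.1, 457.5]))
```

View pics/w5b.png

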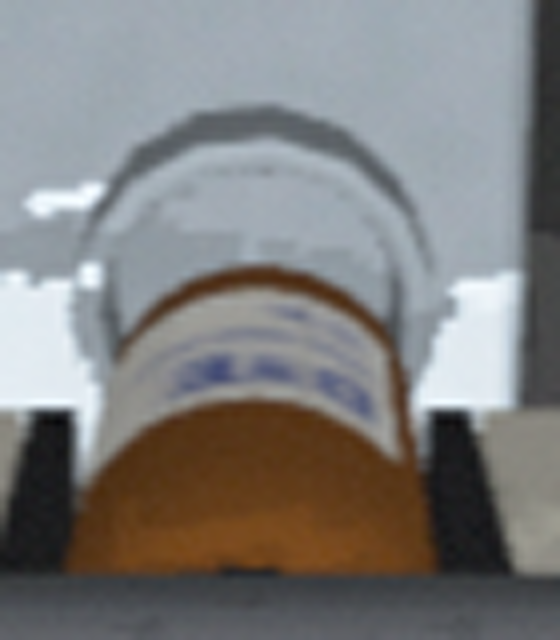

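Predicted and observed rim and foot agree within about 0.5 mm in the wrist view. Lowering into the cup.

apply_moves(commands=[{"dx": 0,"dy": 0,"dz": -15,"spin": 0,"hand": 1},{"dx": 0,"dy": 0,"dz": -10,"spin": 0,"hand": 1},{"dx": 0,"dy": 0,"dz": -5,"spin": 0,"hand": 1},{"dx": 0,"dy": 0,"dz": -4,"spin": 0,"hand": 1},{"dx": 0,"dy": 0,"dz": 0,"spin": 0,"hand": 1}])

```text
t: 17.45
eef_pos: [0.461, 0.0705, 0.2266]
ee_rot: [2.429, 1.571, -2.458]
force: [-0.4, 0.6, -0.0]
width: 0.026
```

apply_moves(commands=[{"dx": 0,"dy": 0,"dz": -3,"spin": 0,"hand": 1},{"dx": 0,"dy": 0,"dz": -3,"spin": 0,"hand": 1},{"dx": 0,"dy": 0,"dz": -2,"spin": 0,"hand": 1},{"dx": 0,"dy": 0,"dz": 0,"spin": 0,"hand": 1},{"dx": 0,"dy": 0,"dz": 0,"spin": 0,"hand": 1}])

```text
t: 18.08
eef_pos: [0.461, 0.0705, 0.2187]
ee_rot: [-1.646, 1.571, -0.249]
force: [0.1, 0.2, -0.2]
width: 0.0259
```

```bash
python3 st.py
```

```text
t 18.075 tcp [0.461  0.0705 0.2187] grasp [0.461  0.0705 0.0597] down [ 0. -0. -1.] jaw 170.0 F [ 0.1  0.2 -0.2] w 0.0259
```

apply_moves(commands=[{"dx": 0,"dy": 0,"dz": -1,"spin": 0,"hand": 1},{"dx": 0,"dy": 0,"dz": 0,"spin": 0,"hand": 1},{"dx": 0,"dy": 0,"dz": 0,"spin": 0,"hand": 0.4},{"dx": 0,"dy": 0,"dz": 0,"spin": 0,"hand": 0.4},{"dx": 0,"dy": 0,"dz": 0,"spin": 0,"hand": 0.4}])

```text
t: 18.7
eef_pos: [0.461, 0.0705, 0.2177]
ee_rot: [-1.308, 1.571, 0.088]
force: [-0.1, 0.8, 0.0]
width: 0.0496
```

apply_moves(commands=[{"dx": 0,"dy": 0,"dz": 0,"spin": 0,"hand": 0.4},{"dx": 0,"dy": 0,"dz": 10,"spin": 0,"hand": 0.4},{"dx": 0,"dy": 0,"dz": 30,"spin": 0,"hand": 0.4},{"dx": 0,"dy": 0,"dz": 45,"spin": 0,"hand": 0.4},{"dx": 0,"dy": 0,"dz": 50,"spin": 0,"hand": 0.4}])

```text
t: 19.32
eef_pos: [0.4606, 0.0703, 0.3545]
ee_rot: [2.341, 1.57, -2.546]
force: [1.2, 0.8, 0.1]
width: 0.0527
```

apply_moves(commands=[{"dx": 8,"dy": 20,"dz": 35,"spin": 0,"hand": 0.2},{"dx": 10,"dy": 25,"dz": 10,"spin": 0,"hand": 0.2},{"dx": 10,"dy": 30,"dz": 0,"spin": 0,"hand": 0.2},{"dx": 10,"dy": 25,"dz": 0,"spin": 0,"hand": 0.2},{"dx": 0,"dy": 0,"dz": 0,"spin": 0,"hand": 0.2}])

```text
t: 19.95
eef_pos: [0.4995, 0.172, 0.3974]
ee_rot: [2.535, 1.57, -2.35]
force: [-0.4, 0.1, -0.7]
width: 0.0703
```

```bash
python3 snap.py w6;python3 st.py
python3 - <<'E'
from h import *
for n in('side','scene'):
    cv2.imwrite(f'pics/{n}10.png',viewer.grab_frame(n)[:,:,::-1])
crop('side10',195,130,305,225,6,'sd10')
crop('scene10',205,130,295,225,6,'sc10')
E
```

```text
{'t': np.float64(19.95), 'eef_pos': array([0.4995, 0.172 , 0.3974]), 'ee_rot': array([ 2.5353,  1.5701, -2.3503]), 'force': array([-0.4343,  0.0705, -0.6997]), 'width': np.float64(0.0703)} 0.03086994057774401
t 20.0 tcp [0.4991 0.1711 0.3973] grasp [0.4989 0.171  0.2383] down [-1.e-03 -7.e-04 -1.e+00] jaw 170.06 F [-0.5 -0.8  0.9] w 0.0704
```

View pics/sd10.png

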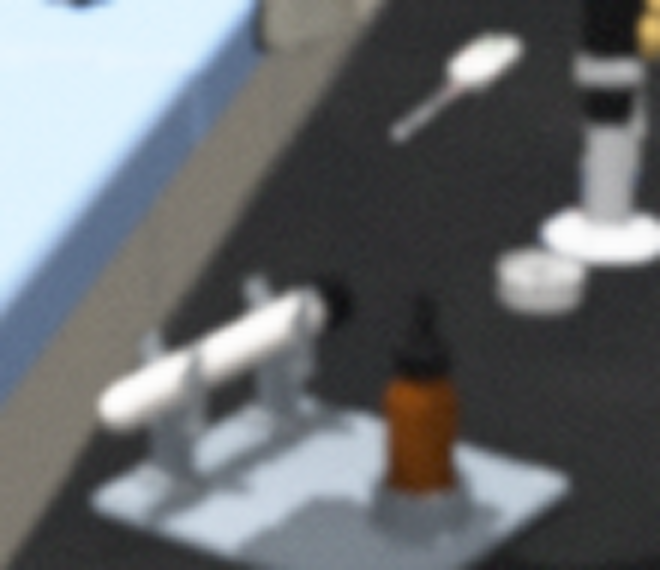

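View pics/sc10.png

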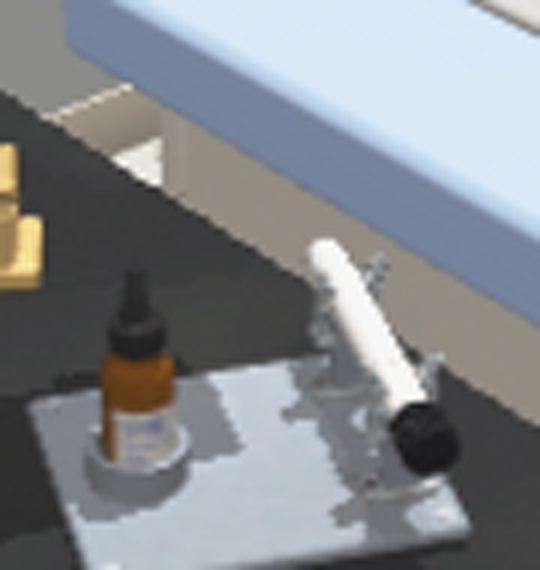

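View pics/w6.png

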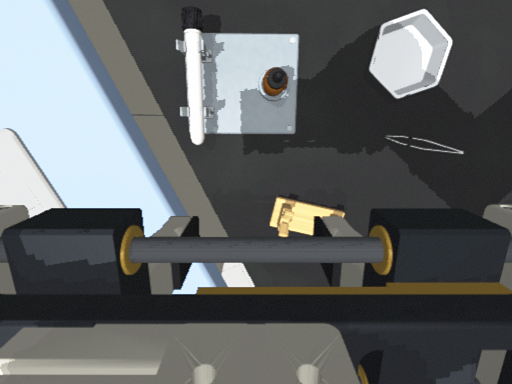

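Run:
```python
from h import *
import json
crop('w6',165,0,305,150,5,'w6b')
C=cam('wrist',json.load(open('pics/w6.json')))
im=cv2.imread('pics/w6.png');hsv=cv2.cvtColor(im,cv2.COLOR_BGR2HSV)
yaw=np.radians(-10);X=np.array([np.cos(yaw),np.sin(yaw),0]);Y=np.array([-X[1],X[0],0]);S=np.array([.5491,.0551,0])
loc=lambda p:np.c_[(p-S)@X,(p-S)@Y]*1e3
for r in list(range(34,145,6)):
    xs=[u for u in range(180,212) if hsv[r,u,2]>215 and hsv[r,u,1]<30]
    if xs:
        m=(min(xs)+max(xs))/2;print(r,min(xs),max(xs),loc(plane(C,[(m,r)],.052)).round(1))
th=np.linspace(0,2*np.pi,361)
for z,nm,y in((.052,'axis',(-.07,-.05,.07)),):
    for t in y:print(t,((proj(C,S+[0,0,z]+Y*t)[0]-[165,0]+.5)*5).round(1))
P=proj(C,np.array([.4604,.0707,.1]));print('bottle top pred',((P[0]-[165,0]+.5)*5).round(1), 'cam',C[3])
```

```text
34 185 198 [[  0.7 -47. ]]
40 185 202 [[ -1.1 -41.2]]
46 184 202 [[ -0.3 -35.4]]
52 187 197 [[  1.1 -29.4]]
58 186 199 [[  0.9 -23.5]]
64 187 199 [[  0.7 -17.4]]
70 187 199 [[  1.1 -11.3]]
76 187 199 [[ 1.4 -5.1]]
82 188 203 [[-1.   1.1]]
88 188 200 [[1.  7.4]]
94 188 200 [[ 1.3 13.7]]
100 189 200 [[ 1.1 20.2]]
106 189 200 [[ 1.5 26.6]]
112 181 205 [[ 3.5 33.2]]
118 189 201 [[ 1.6 39.8]]
124 190 201 [[ 1.4 46.5]]
130 190 205 [[-0.6 53.3]]
136 191 202 [[ 1.  60.2]]
142 193 200 [[ 1.3 67.1]]
-0.07 [132.1  50.7]
-0.05 [137.4 157. ]
0.07 [166.3 725. ]
bottle top pred [573.5 376.4] cam [0.48848914 0.10418912 0.37733373]
```

View pics/w6b.png

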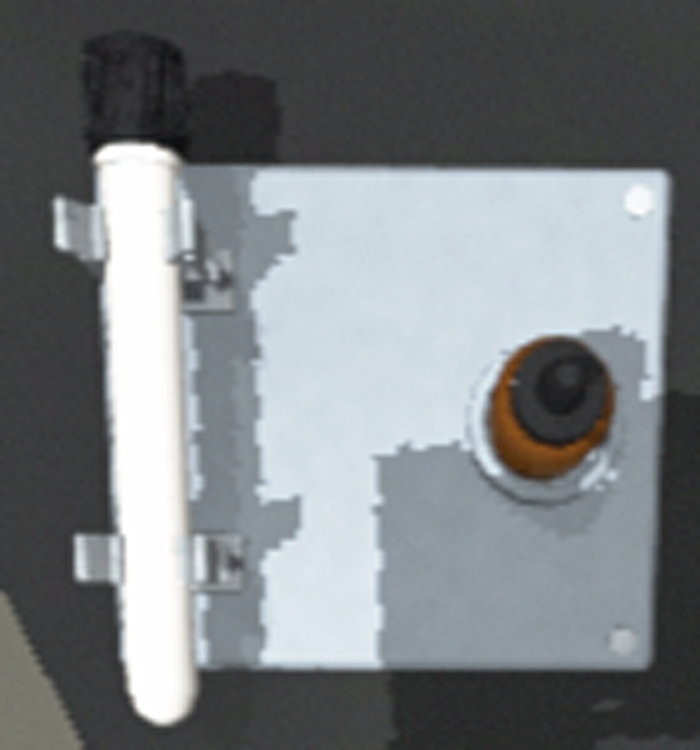

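Run:
```python
from h import *
import json
C=cam('wrist',json.load(open('pics/w6.json')));c,s=cam('scene'),cam('side')
yaw=np.radians(-10);X=np.array([np.cos(yaw),np.sin(yaw),0]);Y=np.array([-X[1],X[0],0]);S=np.array([.5491,.0551,0])
w=ray(C,[(165+162.5/5-.5,685.5/5-.5)]);a=ray(c,[(205+325.5/6-.5,130+253.5/6-.5)]);b=ray(s,[(195+119/6-.5,130+405/6-.5)])
for rs in([w,a,b],[w,a],[w,b],[a,b]):
    p,r=tri([(q[0],q[1][0]) for q in rs]);d=p-S;print((np.array([d@X,d@Y,p[2]])*1e3).round(1),np.round(r,4))
# cap end: disc centre in scene vs wrist cap top end 
def t2(p,q):
    p,r=tri([(p[0],p[1][0]),(q[0],q[1][0])]);d=p-S;print('cap/junction',(np.array([d@X,d@Y,p[2]])*1e3).round(1),np.round(r,4))
a=ray(c,[(205+432/6-.5,130+440/6-.5)]);w=ray(C,[(165+132/5-.5,45/5-.5)]);t2(a,w)
# tube centreline in side & scene vs predicted seated axis
for n,o in(('side',(195,130)),('scene',(205,130))):
    for t in(-.07,-.05,0,.02,.05,.062):print(n,t,((proj(cam(n),S+[0,0,.052]+Y*t+X*.001)[0]-o+.5)*6).round(1))
# bottle: top
b=ray(s,[(195+425/6-.5,130+300/6-.5)]);a=ray(c,[(205+136/6-.5,130+275/6-.5)]);w=ray(C,[(165+563/5-.5,372/5-.5)])
for rs in([w,a],[w,a,b]):print('bottle tip',tri([(q[0],q[1][0]) for q in rs]))
```

```text
[-0.3 61.1 53.6] [0.0006 0.001  0.0006]
[-0.6 60.9 53.5] [0.0007 0.0007]
[ 0.3 60.9 53.5] [0.0002 0.0002]
[-0.7 61.6 53.6] [0.0007 0.0007]
cap/junction [ -1.4 -69.5  56.5] [0.0004 0.0004]
side -0.07 [328.4 297.5]
side -0.05 [299.1 313. ]
side 0 [221.6 353.9]
side 0.02 [188.8 371.2]
side 0.05 [137.6 398.3]
side 0.062 [116.3 409.5]
scene -0.07 [439.4 450. ]
scene -0.05 [421.4 417.7]
scene 0 [378.8 341.2]
scene 0.02 [362.7 312.2]
scene 0.05 [339.4 270.5]
scene 0.062 [330.4 254.4]
bottle tip (array([0.46116713, 0.06950304, 0.09666132]), [np.float64(0.0008223671459454802), np.float64(0.0008223671459455916)])
bottle tip (array([0.46056901, 0.06923347, 0.09635251]), [np.float64(0.0013224295648137582), np.float64(0.0006665763631011179), np.float64(0.001180899093611548)])
```

Both look seated. Stereo puts the cap end about 2–3 mm high, so I'll use the closed fingertips as a probe and press on the tube's middle, to check its height and make sure of the snap.

apply_moves(commands=[{"dx": 10,"dy": -23,"dz": 0,"spin": 0,"hand": 1},{"dx": 14,"dy": -32,"dz": 0,"spin": 0,"hand": 1},{"dx": 14,"dy": -32,"dz": 0,"spin": 0,"hand": 1},{"dx": 12,"dy": -29,"dz": 0,"spin": 0,"hand": 1},{"dx": 0,"dy": 0,"dz": -30,"spin": 0,"hand": 1}], grip_force=20)

```text
t: 20.72
eef_pos: [0.5499, 0.0523, 0.3693]
ee_rot: [-1.148, 1.566, 0.245]
force: [-0.4, 0.5, -1.6]
width: 0.0258
```

apply_moves(commands=[{"dx": 0,"dy": 0,"dz": -40,"spin": 0,"hand": 1},{"dx": 0,"dy": 0,"dz": -40,"spin": 0,"hand": 1},{"dx": 0,"dy": 0,"dz": -25,"spin": 0,"hand": 1},{"dx": 0,"dy": 0,"dz": -12,"spin": 0,"hand": 1},{"dx": 0,"dy": 0,"dz": 0,"spin": 0,"hand": 1}])

```text
t: 21.35
eef_pos: [0.5489, 0.0541, 0.2505]
ee_rot: [2.265, 1.57, -2.622]
force: [0.7, 0.5, 0.5]
width: 0.0002
```

```bash
python3 st.py
```

```text
t 21.35 tcp [0.5489 0.0541 0.2505] grasp [0.5487 0.054  0.0915] down [-1.e-03 -6.e-04 -1.e+00] jaw 169.98 F [0.7 0.5 0.5] w 0.0002
```

apply_moves(commands=[{"dx": 0,"dy": 0,"dz": -5,"spin": 0,"hand": 1},{"dx": 0,"dy": 0,"dz": -4,"spin": 0,"hand": 1},{"dx": 0,"dy": 0,"dz": -1,"spin": 0,"hand": 1},{"dx": 0,"dy": 0,"dz": 0,"spin": 0,"hand": 1},{"dx": 0,"dy": 0,"dz": 0,"spin": 0,"hand": 1}])

```text
t: 21.98
eef_pos: [0.549, 0.0545, 0.2408]
ee_rot: [-1.024, 1.571, 0.373]
force: [0.2, 0.4, -0.6]
width: 0.0005
```

apply_moves(commands=[{"dx": 0,"dy": 0,"dz": -1,"spin": 0,"hand": 1},{"dx": 0,"dy": 0,"dz": -0.5,"spin": 0,"hand": 1},{"dx": 0,"dy": 0,"dz": 0,"spin": 0,"hand": 1},{"dx": 0,"dy": 0,"dz": 0,"spin": 0,"hand": 1},{"dx": 0,"dy": 0,"dz": 0,"spin": 0,"hand": 1}])

```text
t: 22.6
eef_pos: [0.549, 0.0545, 0.2392]
ee_rot: [1.099, 1.571, 2.495]
force: [0.7, -0.1, -0.1]
width: 0.0004
```

apply_moves(commands=[{"dx": 0,"dy": 0,"dz": -0.5,"spin": 0,"hand": 1},{"dx": 0,"dy": 0,"dz": -0.5,"spin": 0,"hand": 1},{"dx": 0,"dy": 0,"dz": 0,"spin": 0,"hand": 1},{"dx": 0,"dy": 0,"dz": 0,"spin": 0,"hand": 1},{"dx": 0,"dy": 0,"dz": 0,"spin": 0,"hand": 1}])

```text
t: 23.22
eef_pos: [0.5491, 0.0545, 0.2383]
ee_rot: [-1.283, 1.57, 0.113]
force: [-0.9, -0.6, 2.7]
width: 0.0005
```

Contact comes at a tip height of about 60.4 mm, so the tube axis is at about 52.4 mm and seated. One small press, then retreat.

apply_moves(commands=[{"dx": 0,"dy": 0,"dz": -0.5,"spin": 0,"hand": 1},{"dx": 0,"dy": 0,"dz": -0.5,"spin": 0,"hand": 1},{"dx": 0,"dy": 0,"dz": 0,"spin": 0,"hand": 1},{"dx": 0,"dy": 0,"dz": 0,"spin": 0,"hand": 1},{"dx": 0,"dy": 0,"dz": 0,"spin": 0,"hand": 1}])

```text
t: 23.85
eef_pos: [0.5494, 0.0545, 0.2381]
ee_rot: [-1.385, 1.569, 0.012]
force: [0.1, -1.3, 8.7]
width: 0.0005
```

apply_moves(commands=[{"dx": 0,"dy": 0,"dz": 10,"spin": 0,"hand": 1},{"dx": 0,"dy": 0,"dz": 30,"spin": 0,"hand": 1},{"dx": 0,"dy": 0,"dz": 50,"spin": 0,"hand": 1},{"dx": 0,"dy": 20,"dz": 50,"spin": 0,"hand": 1},{"dx": 0,"dy": 40,"dz": 20,"spin": 0,"hand": 1}])

```text
t: 24.48
eef_pos: [0.5491, 0.1144, 0.401]
ee_rot: [-0.934, 1.566, 0.461]
force: [0.1, 0.9, 0.7]
width: 0.0007
```

apply_moves(commands=[{"dx": -15,"dy": 30,"dz": 0,"spin": 0,"hand": 1},{"dx": -15,"dy": 30,"dz": 0,"spin": 0,"hand": 1},{"dx": -10,"dy": 0,"dz": 0,"spin": 0,"hand": 1},{"dx": 0,"dy": 0,"dz": 0,"spin": 0,"hand": 1},{"dx": 0,"dy": 0,"dz": 0,"spin": 0,"hand": 1}])

```text
t: 25.1
eef_pos: [0.5092, 0.1739, 0.3973]
ee_rot: [-2.008, 1.571, -0.612]
force: [0.0, 0.7, 0.7]
width: 0.0004
```

```bash
python3 snap.py w7;python3 st.py
python3 - <<'E'
from h import *
cv2.imwrite('pics/scene11.png',viewer.grab_frame('scene')[:,:,::-1])
a=cv2.imread('pics/w7.png')[:200];b=cv2.imread('pics/scene11.png')[110:330,140:]
cv2.imwrite('pics/fin.png',np.vstack([cv2.resize(a,None,fx=1.4,fy=1.4),cv2.resize(b,(716,319))]))
E
```

```text
{'t': np.float64(25.1), 'eef_pos': array([0.5092, 0.1739, 0.3973]), 'ee_rot': array([-2.0083,  1.5707, -0.6125]), 'force': array([0.0382, 0.6806, 0.6619]), 'width': np.float64(0.0004)} 0.008197603247536572
t 25.15 tcp [0.5093 0.1739 0.3972] grasp [0.5093 0.1739 0.2382] down [-0.e+00 -1.e-04 -1.e+00] jaw 169.95 F [0.3 0.7 1. ] w 0.0003Traceback (most recent call last):
  File "<stdin>", line 4, in <module>
    return _nx.concatenate(arrs, 0, dtype=dtype, casting=casting)
           ~~~~~~~~~~~~~~~^^^^^^^^^^^^^^^^^^^^^^^^^^^^^^^^^^^^^^^
ValueError: all the input array dimensions except for the concatenation axis must match exactly, but along dimension 1, the array at index 0 has size 717 and the array at index 1 has size 716
```

Run:
```python
from h import *
a=cv2.imread('pics/w7.png')[:200];b=cv2.imread('pics/scene11.png')[110:330,140:]
cv2.imwrite('pics/fin.png',np.vstack([cv2.resize(a,(716,280)),cv2.resize(b,(716,319))]))
```

```text
(no output)
```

View pics/fin.png

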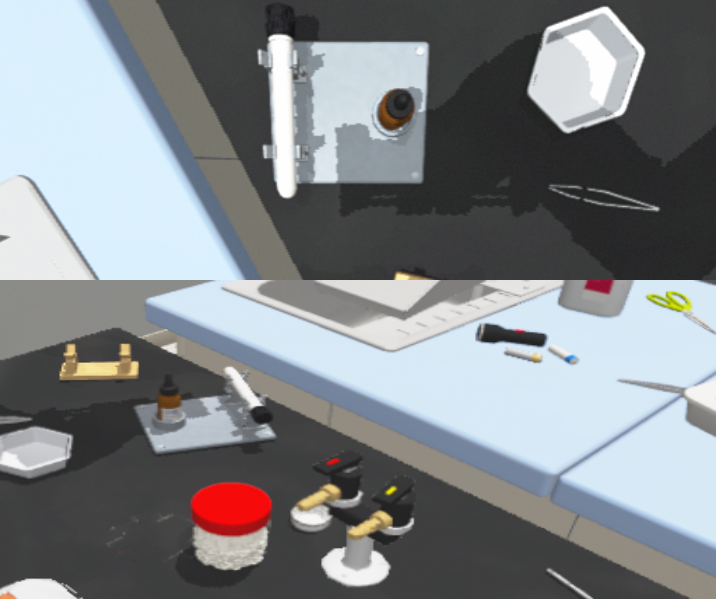

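The final picture shows the tube in both clips (wrist view, ~283,110), the bottle upright in the cup (~397,105), and the jar and white cap in place. Handing in.

```bash
python3 -c "
from station import arm
print(arm.job_done())"
```

```text
the job is handed in; nothing more can be done
None
```

The tube is in both spring clips and the bottle stands upright in the cup. I handed the job in at about 25 s of the 53 s allowed. My last checks put both within tolerance, though the hand-in itself gives no verdict.

**What I did:**
- **First grasp:** it missed. I lifted before the slow fingers had closed, and they shut above the tube. Its outline had not moved in either fixed view, so I repeated the grasp with a longer wait.
- **Tube:** I pressed it down into the clips; the push force built up and then let go as they snapped.
- **Bottle:** I lowered it into the cup to about floor height and let it go.

**Last checks:**
- **Tube height:** pressing on the tube's middle with closed fingertips met it at about 60.4 mm. That puts its axis at about 52.4 mm (target 52), and it held against nearly 9 N.
- **Tube position:** the wrist view shows it parallel to the clips' line, about 1 mm off across and near centre along, with the leaves of both clips over it.
- **Bottle:** its tip measured about 1–1.5 mm from the cup's axis and 96–97 mm up (expected 100). The cameras could not settle that height difference, but it looks upright in every view.
- **Jar and cap:** I only looked at these in the final picture; neither appears to have moved.

**Disagreement:** the camera height for the tube's cap end read 56.5 mm, against 53.6 mm at the round end. The picture match at the cap end was poor, so I trusted the fingertip contact instead. That contact was at mid-tube only and does not rule out a slight tilt of about 0.02 rad (limit 0.06).

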